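# Put the spice jars home in the sloped rack and shut its lid

### The job

Put the spices away in the wooden rack: first push the two jars that have stuck half-way down their lanes on down the slope until their bases rest against the back stop. Then pick up the jar that lies on the worktop, lay it in the free lane with its cap up-slope towards you and push it home against the back stop too, and finally fold the lid fully shut over the three jars. Leave the other things on the worktop where they are.

Things in the scene. Friction and masses are not known exactly. Their poses are not given: they have to be found in the camera images.
- tray: sloped tray of the light wooden spice rack (fixed; place and yaw vary). Origin: mid-width, on the floor surface at the inner face of the back stop. x: down the slope into the stop, away from the robot, 0.31 rad below level; y: to the left; z: out of the floor. Flat floor from x = -0.120 (open front edge, 52 mm above the worktop) to 0. Side walls (inner faces y = +-0.075, 9 mm thick) and stop stand 45 mm high.
- tray_lanes (a point): point on the floor at tray x = -0.047, y = 0, tray axes. Two battens at y = 0.025, -0.025 (6 mm wide, 8 mm proud, x = -0.094 to 0) part three lanes, centre lines y = 0.05, 0, -0.05. A jar that is home has its centre at tray x = -0.0525, z = 0.0205, its cap's end face at x = -0.105. Jars do not slide by themselves; about 1 N on the cap end slides one; in its lane it may shift 6 mm sideways.
- lane_free (a point): foot of the free lane (the middle one): on the floor at the back stop, tray y = 0, tray axes. Jars lie only 9 mm apart, too close for a finger, so lay the loose one in holding it about 30 mm from its centre towards the cap, its base 45 mm short of the stop: the fingers then stay in front of the jars that are home, the cap overhangs the front edge, and it stays when let go.
- jar_a_mid (a point): a spice jar: plain cylinder, 41 mm diameter, 105 mm long, glass with a dark cap (last 21 mm, same diameter), 110 g. The point is its centre, half-way along; z axis from base to cap. Stuck part-way in the left lane, base 30 to 40 mm short of the stop, cap towards the robot.
- jar_b_mid (a point): a spice jar: plain cylinder, 41 mm diameter, 105 mm long, glass with a dark cap (last 21 mm, same diameter), 110 g. The point is its centre, half-way along; z axis from base to cap. Stuck part-way in the right lane, base 35 to 50 mm short of the stop, cap towards the robot.
- jar_out_mid (a point): a spice jar: plain cylinder, 41 mm diameter, 105 mm long, glass with a dark cap (last 21 mm, same diameter), 110 g. The point is its centre, half-way along; z axis from base to cap. Lies on its side on the worktop right of the rack, cap roughly towards the robot, mass 75 to 155 g; rolls if pushed sideways.
- lid (a joint): angle of the rack's lid (clear panel in a wooden frame, 168 mm wide, 8 mm thick, 150 g): 0 = shut, over the jars, parallel to the floor. Starts open at 1.15 to 1.45 rad (its stop); upright is 1.26. The hinge is stiff: it stays where it is left and takes 2 to 3 N at its edge. Its front rail, turned down 31 mm, closes 8 mm in front of the caps of home jars; a jar left farther out blocks it.
- lid_hinge (a point): middle of the lid's hinge line, which runs along tray y at tray x = 0.012, z = 0.047, on top of the back stop
- lid_edge (a point): middle of the lid's free edge, 133 mm from the hinge line, at mid-thickness (the hinge line lies 3 mm under mid-thickness); moves with the lid. Axes as the tray's when shut, z out of the upper face; when open, z points to the back, away from the robot. At its middle a finger tab 56 mm wide stands 10 mm farther out.
- mug_stripe: a striped mug, 84 mm across, 91 mm high, origin under its middle; loose, not part of the job, to be left alone
- soup_tin: a squat food tin, 75 mm across, 58 mm high, origin under its middle; loose, not part of the job, to be left alone
- honey_jar: a broad jar with a flat lid, 58 mm across, 86 mm high, origin under its middle; loose, not part of the job, to be left alone
- salt_shaker: a salt shaker, 44 mm across, 90 mm high, origin under its middle; loose, not part of the job, to be left alone
- tape_roll: a roll of tape lying flat, 96 mm across, 25 mm high, origin under its middle; loose, not part of the job, to be left alone
- keys: a bunch of keys with a fob lying flat, about 101 x 122 mm, 8 mm high, origin under its middle; loose, not part of the job, to be left alone
- pen: a marker pen lying flat, 135 mm long, 16 mm high, origin under its middle; loose, not part of the job, to be left alone

How it is judged:
On the way, in this order (a step that is already met when the one before it is completed fails the run):
1. the two stuck jars have been pushed home against the back stop (x of jar_a_mid in the frame of tray between -0.0575 and -0.047 m and y of jar_a_mid in the frame of tray between 0.04 and 0.06 m and z of each of jar_a_mid, jar_b_mid in the frame of tray below 0.027 m and angle between the z axis of each of jar_a_mid, jar_b_mid and the x axis of tray, either way round below 0.15 rad and angle between each of jar_a_mid, jar_b_mid's own z axis and vertical below 1.5 rad and x of jar_b_mid in the frame of tray between -0.0575 and -0.047 m and y of jar_b_mid in the frame of tray between -0.06 and -0.04 m), for 0.2 s.
2. the loose jar lies in the free lane, cap up-slope, home against the back stop (x of jar_out_mid in the frame of tray between -0.0575 and -0.047 m and y of jar_out_mid in the frame of tray between -0.01 and 0.01 m and z of jar_out_mid in the frame of tray below 0.027 m and angle between the z axis of jar_out_mid and the x axis of tray, either way round below 0.15 rad and angle between jar_out_mid's own z axis and vertical below 1.5 rad), for 0.2 s.
3. the lid is shut (value of joint lid below 0.05 rad), for 0.2 s.
At the end, for the whole second after the job is handed in: All three jars lie at rest in their lanes, caps up-slope, within 0.15 rad of the lane's direction and with their bases within 5 mm of the back stop (10 mm sideways), and the lid is shut to within 0.05 rad (all of step 1 and all of step 2 and value of joint lid below 0.05 rad); the robot touches nothing.
It fails at once if something that is not part of the job was moved by more than 30 mm (distance of any of mug_stripe, soup_tin, honey_jar, salt_shaker, tape_roll, keys, pen from where it was at the start of the episode above 0.03 m).
It also fails if it takes over 72 s, if anything falls off the work surface, if the arm or the gripper's body presses on something with over 40 N, if the wrist force passes 120 N, or if a joint passes its speed limit or range.

### The arm

A 7-joint arm with a two-finger parallel gripper is mounted at the origin on a cart in front of the work surface, level with it; the furniture and walls round the work are solid. World frame = base frame: x ahead of the robot, y to its left, z up, the work surface at z = 0. Lengths are in m, angles in rad, forces in N, time in s.
With the tool pointing down it reaches from about 0.425 to 0.95 m from the base axis. Payload 4.7 kg.
Tool frame: the origin (TCP) lies midway between the tips of the shut fingers; the grasp point (between the pads) lies 19 mm behind it; y points along the fingers, x is the direction in which the jaws open and shut, and the axes are right-handed (so a half turn about y gives the same grasp; the last joint's range is limited). The gripper opens to 85 mm and grips with 20 to 120 N. Pads are 22 mm wide; open, the fingers measure 114 mm over their backs; the gripper's body (76 mm by 85 mm) begins 54 mm behind the grasp point. The pads swing forward as they close: fully open they stand 13 mm farther back than shut.
Start: joints at [-1.221, 0.469, -0.049, 1.532, 0.024, 1.141, -0.082], TCP at [0.25, 0.627, 0.231] pointing down, gripper open.
Joint ranges: [-2.59, 2.59], [-0.33, 1.99], [-1.39, 1.29], [0.1, 2.45], [-1.04, 4.18], [0.21, 1.99], [-2.66, 2.66]. Speed limits (rad/s): [2.57, 2.57, 3.14, 3.14, 3.14, 3.14, 3.14].

### API

Orientations are given as [roll, pitch, yaw] about the fixed x, y, z axes, in that order (R = Rz(yaw) Ry(pitch) Rx(roll)).
In Python, from workcell import * gives the robot as it stands.
- The arm moves only by the shell command python3 -m creep 'ROWS' [FORCE]. ROWS is JSON, a list of rows, each an object of numbers: "jaw": the closure, from -1 (fully open) to 1 (shut); "tx", "ty", "tz": the shift along the world's x, y, z normalised to -1 to 1, where 1 is 200 mm; "ax", "ay", "az": the turn, a rotation vector about the world's x, y, z normalised to -1 to 1, where 1 is 120 degrees. A call has 1 to 12 rows; each row shifts and turns the commanded pose from where the row before left it; what a row does not reach is not made up. A row lasts 1/10 s, in which the tool goes at most 50 mm and 8.59 degrees, less where a joint would pass 70% of its speed; a pose out of reach is approached as far as the arm can. A call with a number of a shift or a turn outside -1 to 1 is refused whole. A call with a gripper value outside its range is refused whole. The fingers move at their own pace and stop on an object; FORCE is the grip in N (left out, the last holds). Time passes only in rows, so rows that do not move let the fingers close. It gives the time, the measured TCP pose, the force and the opening at its end, in the units of the state.
- state(): the state, without advancing time (a new reading comes with each control period).
- camera(name): name is "scene" or "top" or "wrist"; returns (picture, depth): 400x640x3 uint8, red, green, blue; 400x640 float32, m along the optical axis (not along the pixel's ray), 0 where there is no reading.
- camera_model(name): a dict with "camera_matrix" (3x3 intrinsics, pixels), "dist" ([k1, k2, p1, p2, k3] as OpenCV has them; the pictures are not rectified), "R" (3x3) and "t" (3): a world point X has camera coordinates R X + t. Camera axes: x right, y down, z forward; pixel columns grow to the right and rows downward; lengths in m; the calibration is good to about 2 mm. A picture is of the moment at which its call begins: read the wrist's pose just before it. camera_model takes no time and is no camera call; for the wrist camera it gives the pose at the moment of the call.
- hand_in(): hands the job in, once; it reports no verdict.
The state is a dict: "time": time; "joint_positions": joint angles; "qd": joint speeds; "joint_efforts": joint torques, N m; "tool_pos": TCP position; "ee_rot": TCP orientation; "force": force on the tool from outside, world axes, zero at the start; "moment": the same for the moment, N m; "gripper_width": finger opening in m.
Only numpy, scipy, OpenCV 4.12 (cv2) and the standard library are available. Lean on these libraries where they do the work, as an engineer would, in place of code of your own. Each camera call takes 0.05 s, during which the arm holds its last target.

## Working session

There is one attempt and no reset: what is moved stays moved. The work goes in short steps, Python scripts to look and compute and a shell command to move; the robot and the scene stay as the last step left them, time stands still between calls to the robot, and variables do not carry over. Pictures are saved under pics/ and viewed, and the job is handed in when it is done.

```bash
ls; mkdir -p pics; python3 - <<'E'
from workcell import *
import cv2,json,numpy as np
print(state())
for n in ["scene","top","wrist"]:
    m=camera_model(n); print(n,m)
    p,d=camera(n); cv2.imwrite(f"pics/{n}0.png",p[:,:,::-1]); np.savez(f"pics/{n}0.npz",p=p,d=d,**{k:np.array(v) for k,v in m.items()})
E
```

```text
pics
{'time': 0.0, 'joint_positions': array([-1.22091115,  0.46942851, -0.04858657,  1.5336917 ,  0.02415031,
        1.14100743, -0.08229545]), 'qd': array([ 0.00053782, -0.00078694, -0.00132882,  0.00029913, -0.00069713,
        0.00125497, -0.000468  ]), 'joint_efforts': array([-1.13200133e-04, -5.10318232e+01, -4.65864118e-02, -2.37720644e+01,
        1.07443679e-02,  7.49386847e-03, -8.33611239e-06]), 'tool_pos': array([0.24940115, 0.62660535, 0.23027107]), 'ee_rot': array([-1.57091791,  0.00194411,  1.1920607 ]), 'force': array([ 0.5197529 , -0.35298845, -0.0109105 ]), 'moment': array([ 0.02322555, -0.02180536, -0.03244708]), 'gripper_width': 0.08569994591830876}
scene {'camera_matrix': array([[365.85140402,   0.        , 326.84110588],
       [  0.        , 365.85140402, 201.9171465 ],
       [  0.        ,   0.        ,   1.        ]]), 'dist': array([-0.06680779,  0.        ,  0.        ,  0.        ,  0.        ]), 'R': array([[-0.98407916, -0.17721722,  0.01350023],
       [-0.10475923,  0.51700556, -0.84954738],
       [ 0.14357473, -0.83743615, -0.52733954]]), 't': array
[... 303 characters left out ...]
 array([[ 2.32981950e-02, -9.99726041e-01,  2.24444919e-03],
       [-9.96328791e-01, -2.34039002e-02, -8.23480313e-02],
       [ 8.23780001e-02, -3.17648856e-04, -9.96601106e-01]]), 't': array([-0.12025432,  0.6080354 ,  1.08460523])}
wrist {'camera_matrix': array([[293.88976769,   0.        , 321.96418559],
       [  0.        , 293.88976769, 200.21213407],
       [  0.        ,   0.        ,   1.        ]]), 'dist': array([-0.00762722,  0.        ,  0.        ,  0.        ,  0.        ]), 'R': array([[ 0.36906171,  0.9294031 , -0.00182774],
       [ 0.8821393 , -0.34967296,  0.31552983],
       [ 0.29261529, -0.11806229, -0.9489139 ]]), 't': array([-0.67302929, -0.04047554,  0.38165987])}
```

View pics/scene0.png

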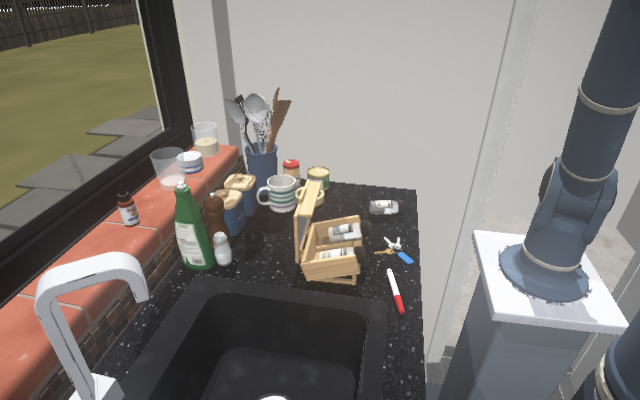

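View pics/top0.png

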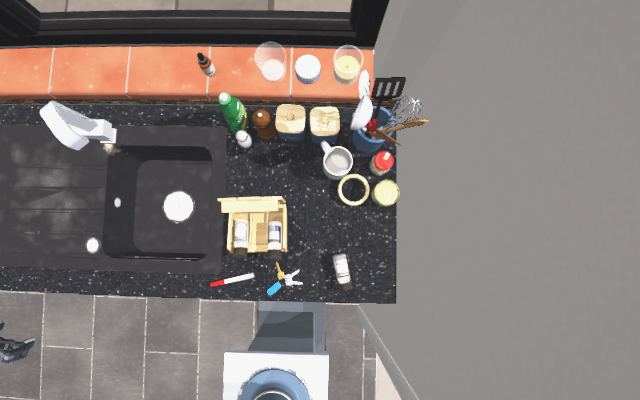

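View pics/wrist0.png

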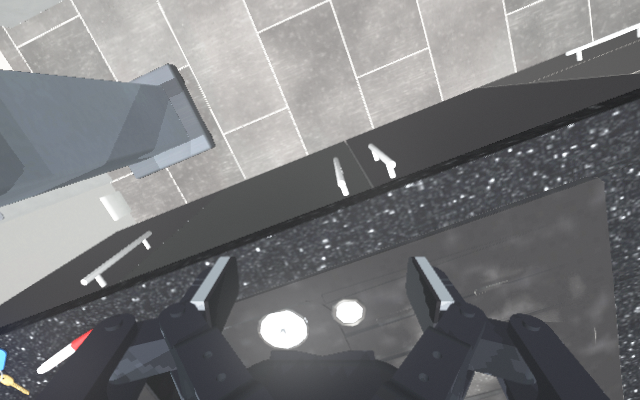

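The top view shows the rack around (255,225) with two jars at (241,233) and (275,233). The loose jar is at (342,270), cap down (towards the robot). Keys are at (283,280), the pen at (232,280) and the mug/tape/tin at the upper right. Next I'll zoom in.

```bash
cat > h.py <<'E'
import numpy as np,cv2
from scipy.spatial.transform import Rotation as Rn
def load(f):
    z=np.load(f); return z['p'],z['d'],{k:z[k] for k in ('camera_matrix','dist','R','t')}
def snap(n,f):
    from workcell import camera,camera_model
    m=camera_model(n); p,d=camera(n); np.savez(f"pics/{f}.npz",p=p,d=d,**{k:np.array(v) for k,v in m.items()}); return p,d,m
def ray(m,uv):
    uv=np.array(uv,float).reshape(-1,1,2)
    n=cv2.undistortPoints(uv,m['camera_matrix'],m['dist']).reshape(-1,2)
    return np.c_[n,np.ones(len(n))]
def pts(m,d,uv):
    uv=np.array(uv).reshape(-1,2); z=d[uv[:,1].astype(int),uv[:,0].astype(int)]
    return (ray(m,uv)*z[:,None]-m['t'])@m['R']
def plane(m,uv,h):
    r=ray(m,uv)@m['R']; c=-m['R'].T@m['t']
    return c+r*((h-c[2])/r[:,2])[:,None]
def proj(m,X):
    rv=cv2.Rodrigues(np.array(m['R']))[0]
    return cv2.projectPoints(np.array(X,float).reshape(-1,3),rv,np.array(m['t']),m['camera_matrix'],m['dist'])[0].reshape(-1,2)
def crop(p,x0,y0,x1,y1,s,f):
    cv2.imwrite(f"pics/{f}.png",cv2.resize(p[y0:y1,x0:x1,::-1],None,fx=s,fy=s,interpolation=cv2.INTER_CUBIC))
E
python3 - <<'E'
from h import *
p,d,m=load('pics/top0.npz'); crop(p,200,170,400,310,4,'topc')
print((d>0).mean())
uv=[(300,230),(330,240),(342,270),(241,233),(275,233),(258,230),(250,250),(235,205),(270,200),(285,240),(232,240)]
print(np.c_[uv,pts(m,d,uv).round(3)])
p,d,m=load('pics/scene0.npz'); crop(p,260,150,440,290,4.4,'scenec'); print((d>0).mean())
E
```

```text
0.9959140625
[[ 3.00e+02  2.30e+02  5.28e-01 -6.30e-02 -2.00e-03]
 [ 3.30e+02  2.40e+02  4.99e-01 -1.57e-01 -1.00e-03]
 [ 3.42e+02  2.70e+02  4.13e-01 -1.92e-01  4.40e-02]
 [ 2.41e+02  2.33e+02  5.15e-01  1.03e-01  7.80e-02]
 [ 2.75e+02  2.33e+02  5.17e-01  5.00e-03  7.60e-02]
 [ 2.58e+02  2.30e+02  5.25e-01  6.20e-02  3.10e-02]
 [ 2.50e+02  2.50e+02  4.65e-01  8.00e-02  5.20e-02]
 [ 2.35e+02  2.05e+02  5.87e-01  9.90e-02  1.91e-01]
 [ 2.70e+02  2.00e+02  6.02e-01  9.00e-03  1.89e-01]
 [ 2.85e+02  2.40e+02  4.98e-01 -2.50e-02  9.20e-02]
 [ 2.32e+02  2.40e+02  4.93e-01  1.34e-01  5.30e-02]]
0.90687109375
```

View pics/topc.png

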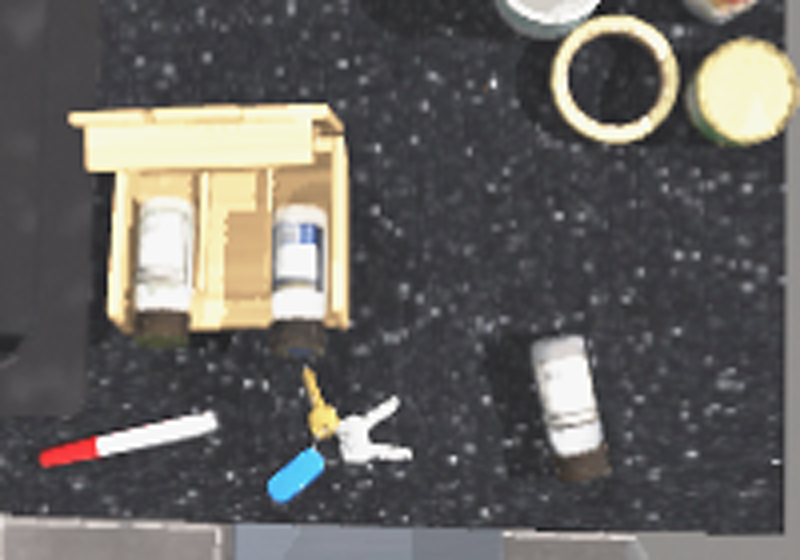

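View pics/scenec.png

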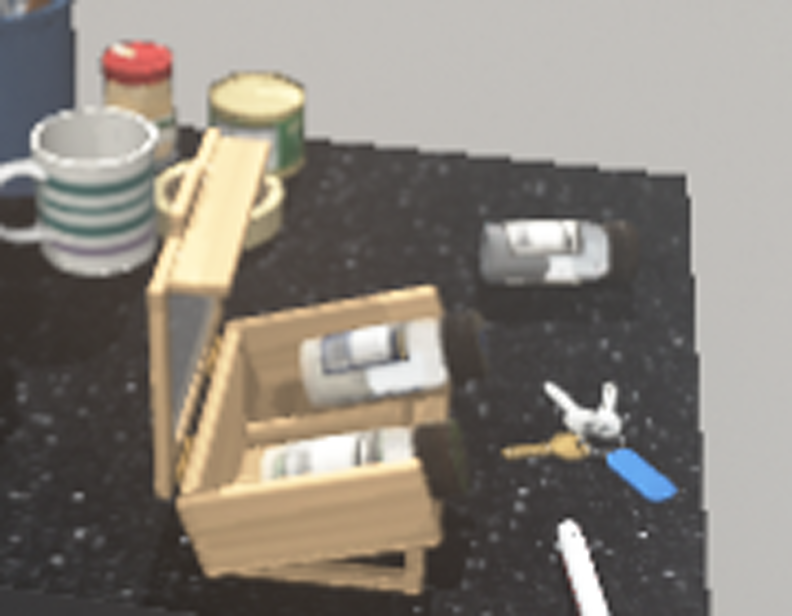

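```bash
python3 - <<'E'
from h import *
p,d,m=load('pics/top0.npz')
hsv=cv2.cvtColor(p,cv2.COLOR_RGB2HSV)
vv,uu=np.mgrid[195:262,212:300]; uv=np.c_[uu.ravel(),vv.ravel()]
X=pts(m,d,uv); H=hsv[uv[:,1],uv[:,0]]
wood=(H[:,0]>10)&(H[:,0]<28)&(H[:,1]>50)&(H[:,2]>140)
wall=wood&(X[:,2]>0.03)
# right wall & left wall: top height model, rough frame
def topz(x,xo): return 0.0583+0.305*np.maximum(0,0)+0*x
for y0,s in((-0.0245,'R'),(0.134,'L')):
    k=wall&(abs(X[:,1]-y0)<0.012)&(X[:,0]<0.575)&(X[:,2]>0.055+0.0)
    P=X[k]
    # keep upper: residual to plane z = a - 0.32*x
    r=P[:,2]+np.tan(.31)*P[:,0]; med=np.percentile(r,80); P=P[abs(r-med)<0.006]
    for xx in np.arange(.44,.58,.01):
        q=P[abs(P[:,0]-xx)<.005]
        if len(q): print(s,round(xx,3),len(q),q[:,1].min().round(4),q[:,1].mean().round(4),q[:,1].max().round(4),q[:,2].mean().round(4))
    print(np.polyfit(P[:,0],P[:,1],1),np.polyfit(P[:,0],P[:,2],1))
# lid points
k=wood&(X[:,2]>0.105); P=X[k]; print('lid',len(P),P.min(0),P.max(0))
np.set_printoptions(suppress=True,precision=3,linewidth=150)
for u in (225,240,255,268,280): 
    print(u,[ (v,X[(uv[:,0]==u)&(uv[:,1]==v)][0].round(3).tolist()) for v in range(195,214,2)])
for u in (258,264,250): 
    print(u,[ (v,X[(uv[:,0]==u)&(uv[:,1]==v)][0].round(3).tolist()) for v in range(212,258,3)])
E
```

```text
R 0.51 2 -0.0188 -0.0185 -0.0182 0.0846
R 0.52 3 -0.0182 -0.018 -0.0177 0.0815
R 0.53 4 -0.018 -0.0175 -0.0171 0.0791
R 0.54 3 -0.017 -0.017 -0.017 0.0767
R 0.55 3 -0.0165 -0.0164 -0.0163 0.0727
R 0.56 4 -0.0162 -0.0159 -0.0153 0.0697
R 0.57 3 -0.0154 -0.0152 -0.0148 0.0653
[ 0.05777261 -0.04815497] [-0.33557313  0.25708391]
L 0.47 3 0.1332 0.1357 0.1381 0.0931
L 0.48 1 0.1394 0.1394 0.1394 0.0915
L 0.49 5 0.1336 0.1391 0.1412 0.0868
L 0.5 4 0.133 0.1377 0.1418 0.0833
L 0.51 7 0.1345 0.1378 0.1426 0.0818
L 0.53 1 0.1425 0.1425 0.1425 0.075
L 0.54 3 0.1357 0.1406 0.1434 0.0714
L 0.55 7 0.1364 0.1409 0.1446 0.0686
L 0.56 4 0.1374 0.1395 0.1456 0.0642
L 0.57 2 0.1376 0.1407 0.1439 0.0641
[0.03893712 0.11881565] [-0.30883672  0.23854815]
lid 205 [ 0.51925727 -0.10564645  0.10574036] [0.61050123 0.14792157 1.1312592 ]
225 [(195, [0.631, 0.173, 0.001]), (197, [0.625, 0.173, -0.0]), (199, [0.602, 0.126, 0.189]), (201, [0.597, 0.127, 0.185]), (203, [0.592, 0.126, 0.19]), (205, [0.587, 0.126, 0.188]), (207, [0.581, 0.126, 0.188]), (209, [0.576, 0.126, 0.187]), (211, [0.571, 0.125, 0.19]), (21
[... 1987 characters left out ...]
2, 0.041]), (239, [0.498, 0.042, 0.036]), (242, [0.49, 0.041, 0.043]), (245, [0.481, 0.04, 0.047]), (248, [0.472, 0.039, 0.051]), (251, [0.463, 0.039, 0.048]), (254, [0.452, 0.045, -0.001]), (257, [0.442, 0.045, -0.0])]
250 [(212, [0.579, 0.09, 0.021]), (215, [0.57, 0.089, 0.024]), (218, [0.56, 0.088, 0.027]), (221, [0.551, 0.086, 0.035]), (224, [0.542, 0.086, 0.032]), (227, [0.533, 0.085, 0.037]), (230, [0.524, 0.085, 0.037]), (233, [0.515, 0.083, 0.046]), (236, [0.506, 0.083, 0.043]), (239, [0.497, 0.082, 0.047]), (242, [0.489, 0.082, 0.046]), (245, [0.48, 0.082, 0.045]), (248, [0.471, 0.081, 0.047]), (251, [0.462, 0.08, 0.049]), (254, [0.451, 0.088, 0.004]), (257, [0.441, 0.089, -0.004])]
```

```bash
python3 -m creep '[{"jaw":1,"tx":0.07,"ty":-0.22,"tz":0.04,"az":0.0175},{"jaw":1,"tx":0.07,"ty":-0.22,"tz":0.04,"az":0.0175},{"jaw":1,"tx":0.07,"ty":-0.22,"tz":0.04,"az":0.0175},{"jaw":1,"tx":0.07,"ty":-0.22,"tz":0.04,"az":0.0175},{"jaw":1,"tx":0.07,"ty":-0.22,"tz":0.04,"az":0.0175},{"jaw":1,"tx":0.07,"ty":-0.22,"tz":0.04,"az":0.0175},{"jaw":1,"tx":0.07,"ty":-0.22,"tz":0.04,"az":0.0175},{"jaw":1,"tx":0.07,"ty":-0.22,"tz":0.04,"az":0.0175},{"jaw":1,"tx":0.07,"ty":-0.22,"tz":0.04,"az":0.0175},{"jaw":1,"tx":0.07,"ty":-0.22,"tz":0.04,"az":0.0175},{"jaw":1,"tx":0.07,"ty":-0.22,"tz":0.04,"az":0.0175},{"jaw":1,"tx":0.07,"ty":-0.22,"tz":0.04,"az":0.0175}]' 40
```

```text
invalid input at $[0]: expected keys jaw, tx, ty, tz, ax, ay, az
```

```bash
python3 -m creep '[{"jaw":1,"tx":0.07,"ty":-0.22,"tz":0.04,"ax":0,"ay":0,"az":0.0175},{"jaw":1,"tx":0.07,"ty":-0.22,"tz":0.04,"ax":0,"ay":0,"az":0.0175},{"jaw":1,"tx":0.07,"ty":-0.22,"tz":0.04,"ax":0,"ay":0,"az":0.0175},{"jaw":1,"tx":0.07,"ty":-0.22,"tz":0.04,"ax":0,"ay":0,"az":0.0175},{"jaw":1,"tx":0.07,"ty":-0.22,"tz":0.04,"ax":0,"ay":0,"az":0.0175},{"jaw":1,"tx":0.07,"ty":-0.22,"tz":0.04,"ax":0,"ay":0,"az":0.0175},{"jaw":1,"tx":0.07,"ty":-0.22,"tz":0.04,"ax":0,"ay":0,"az":0.0175},{"jaw":1,"tx":0.07,"ty":-0.22,"tz":0.04,"ax":0,"ay":0,"az":0.0175},{"jaw":1,"tx":0.07,"ty":-0.22,"tz":0.04,"ax":0,"ay":0,"az":0.0175},{"jaw":1,"tx":0.07,"ty":-0.22,"tz":0.04,"ax":0,"ay":0,"az":0.0175},{"jaw":1,"tx":0.07,"ty":-0.22,"tz":0.04,"ax":0,"ay":0,"az":0.0175},{"jaw":1,"tx":0.07,"ty":-0.22,"tz":0.04,"ax":0,"ay":0,"az":0.0175}]' 40
python3 - <<'E'
from h import *
p,d,m=snap('wrist','w1'); crop(p,0,0,640,400,1.25,'w1')
from workcell import state
s=state(); print(s['time'],s['tool_pos'],s['ee_rot'],s['gripper_width'],-m['R'].T@m['t'])
E
```

```text
time: 1.35
tool_pos: [0.4176, 0.0972, 0.3277]
ee_rot: [-1.571, -0.0, 1.633]
force: [1.3, 0.8, 0.1]
gripper_width: -0.0002
1.4 [0.42042017 0.08907367 0.32921552] [-1.57459267  0.00274212  1.62245091] -7.20268430578534e-05 [0.33487099 0.09154001 0.47101844]
```

View pics/w1.png

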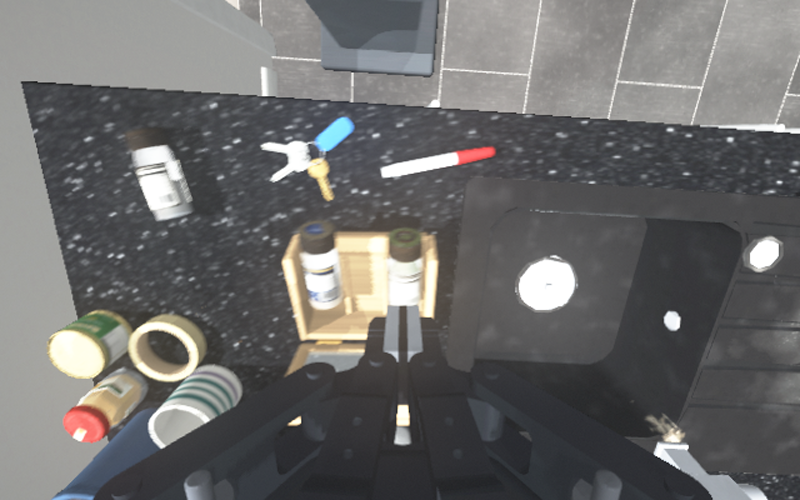

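Wrist view: the rack is at (360,280) with jar b's cap at (318,233) and jar a's at (405,240). The loose jar is at (160,175). I'll take another picture now the arm is settled and measure from it.

```bash
python3 - <<'E'
from h import *
p,d,m=snap('wrist','w2'); crop(p,210,165,370,285,5,'w2rack'); crop(p,90,90,190,190,6,'w2jar')
from workcell import state
s=state(); print(s['time'],s['tool_pos'],s['ee_rot'])
E
```

```text
1.45 [0.41942853 0.09291768 0.3285625 ] [-1.57357889e+00  5.08866802e-04  1.62064254e+00]
```

View pics/w2rack.png

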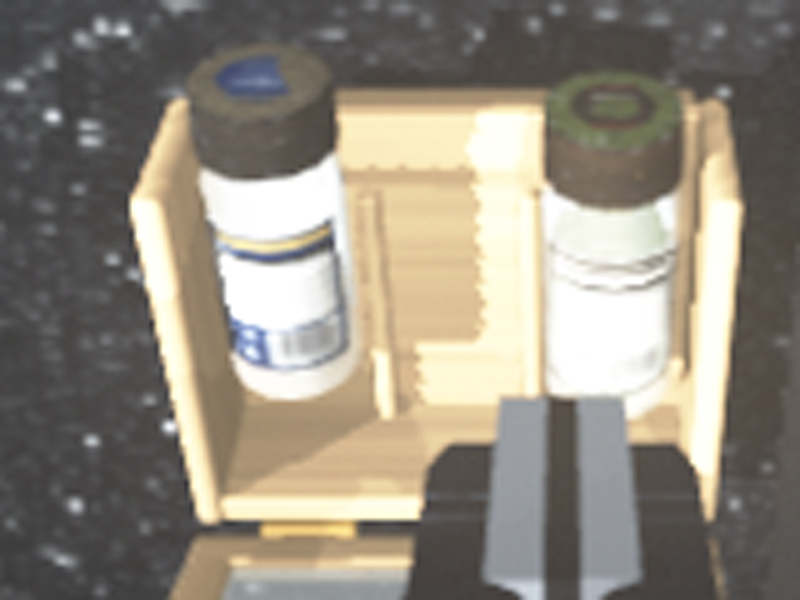

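View pics/w2jar.png

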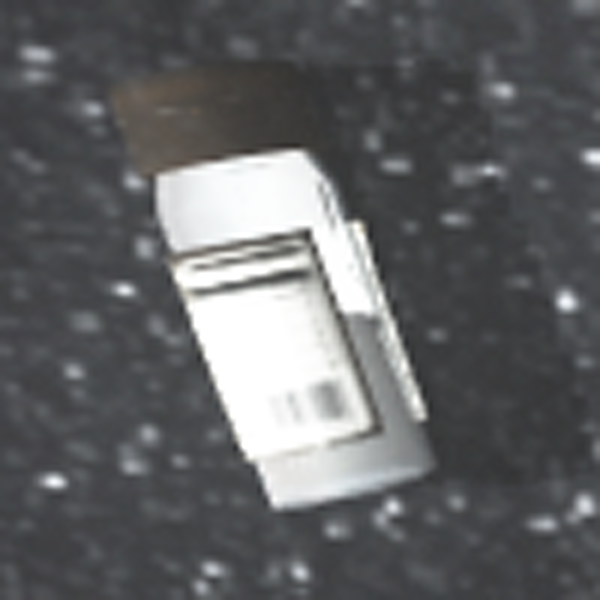

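```bash
python3 - <<'E'
from h import *
np.set_printoptions(suppress=True,precision=4,linewidth=150)
p,d,m=load('pics/w2.npz')
f=lambda q:np.array(q,float)/5+[210,165]
zt=.0949
A=plane(m,[f((132,195))],zt)[0];B=plane(m,[f((742,205))],zt)[0]
print('frontR',A,'frontL',B,'width',np.linalg.norm(A-B),'yaw',np.arctan2(-(B-A)[0],(B-A)[1]))
print('floor edge',plane(m,[f((340,92)),f((470,93))],.052))
Cb=plane(m,[f((197,522)),f((716,522))],.055); print('back',Cb)
mid=(A+B)/2; yaw=np.arctan2(-(B-A)[0],(B-A)[1]); 
# depth-based floor / jar points
for n,q in dict(flo=(340,92),batten=(370,200),batten2=(388,410),b2t=(530,200),capb=(262,75),capa=(612,105),jbside=(265,300),jaside=(605,330),rw=(150,210),lw=(728,200),rwb=(200,500),lwb=(705,500),stoptop=(320,505)).items(): print(n,pts(m,d,[f(q)])[0])
# jar out: depth cloud above table
vv,uu=np.mgrid[95:180,100:170]; uv=np.c_[uu.ravel(),vv.ravel()]; X=pts(m,d,uv)
k=(X[:,2]>0.02)&(X[:,2]<.06); P=X[k]; c=P[:,:2].mean(0); U=np.linalg.svd(P[:,:2]-c)[2][0]; U*=-np.sign(U[0])
t=(P[:,:2]-c)@U; s=(P[:,:2]-c)@np.array([-U[1],U[0]])
print('jar',k.sum(),c,U,np.percentile(t,[0,1,99,100]),np.percentile(s,[0,1,99,100]),P[:,2].max())
p,d,m=load('pics/top0.npz')
vv,uu=np.mgrid[245:295,325:360]; uv=np.c_[uu.ravel(),vv.ravel()]; X=pts(m,d,uv)
k=(X[:,2]>0.02)&(X[:,2]<.06); P=X[k]; c=P[:,:2].mean(0); U=np.linalg.svd(P[:,:2]-c)[2][0]; U*=-np.sign(U[0])
t=(P[:,:2]-c)@U; s=(P[:,:2]-c)@np.array([-U[1],U[0]])
print('jar top',k.sum(),c,U,np.percentile(t,[0,1,99,100]),np.percentile(s,[0,1,99,100]),P[:,2].max())
E
```

```text
frontR [ 0.4757 -0.0258  0.0949] frontL [0.4697 0.1404 0.0949] width 0.1662959460343727 yaw 0.035975749451195964
floor edge [[0.4557 0.0246 0.052 ]
 [0.454  0.0631 0.052 ]]
back [[ 0.6026 -0.0209  0.055 ]
 [ 0.5934  0.148   0.055 ]]
flo [0.469  0.0178 0.0046]
batten [0.4896 0.0337 0.0508]
batten2 [0.5746 0.0375 0.0246]
b2t [0.487  0.0824 0.051 ]
capb [0.4446 0.0067 0.078 ]
capa [0.4485 0.1041 0.0765]
jbside [0.512  0.0069 0.0788]
jaside [0.5171 0.1064 0.077 ]
rw [ 0.4795 -0.0208  0.0957]
lw [0.4686 0.1365 0.0945]
rwb [ 0.5919 -0.0187  0.0589]
lwb [0.5828 0.1431 0.0594]
stoptop [0.5936 0.0193 0.0557]
jar 2163 [ 0.4006 -0.1882] [-0.9723 -0.2339] [-0.0546 -0.0529  0.05    0.0513] [-0.014  -0.0131  0.0221  0.028 ] 0.044356003792726036
jar top 475 [ 0.4068 -0.1936] [-0.9724 -0.2334] [-0.053  -0.0519  0.0522  0.053 ] [-0.0192 -0.0187  0.02    0.0211] 0.04576848019729745
```

```bash
cat >> h.py <<'E'
PSI=.048; TH=.31; O=np.array([.572,.062,.0154])
ex=np.array([np.cos(TH)*np.cos(PSI),np.cos(TH)*np.sin(PSI),-np.sin(TH)]); ey=np.array([-np.sin(PSI),np.cos(PSI),0]); ez=np.cross(ex,ey)
T=np.c_[ex,ey,ez]
def w(*q): return O+T@np.array(q)
def tr(X): return (np.array(X)-O)@T
def to(target):
    from workcell import state
    s=state(); dl=(np.array(target)-s['tool_pos']); print('units',(dl/.2).round(3),'mm',(dl*1000).round(1))
def st():
    from workcell import state
    s=state(); R=Rn.from_euler('xyz',s['ee_rot']).as_matrix()
    print('t',round(s['time'],2),'tcp',s['tool_pos'].round(4),'tray',tr(s['tool_pos']).round(4),'fing in tray',(T.T@R[:,1]).round(3),'jaw in tray',(T.T@R[:,0]).round(3),'F tray',(T.T@s['force']).round(2),'w',round(s['gripper_width'],4))
E
python3 - <<'E'
from h import *
st(); to(w(-.17,.05,.10)); to(w(-.17,.05,.018)); print(ex/.2*.01, w(-.17,.05,.018))
E
```

```text
t 1.45 tcp [0.4194 0.0929 0.3286] tray [-0.2393  0.0382  0.2522] fing in tray [ 0.308 -0.001 -0.951] jaw in tray [-0.002  1.    -0.001] F tray [-0.    0.21 -0.26] w -0.0
units [ 0.095  0.064 -0.83 ] mm [  18.9   12.7 -166.1]
units [-0.03   0.058 -1.221] mm [  -6.1   11.5 -244.2]
[ 0.04756183  0.00228472 -0.01525293] [0.41337541 0.10443782 0.08440197]
```

```bash
python3 -m creep '[{"jaw":1,"tx":0.03,"ty":0.02,"tz":-0.2,"ax":-0.0024,"ay":0.05,"az":0},{"jaw":1,"tx":0.03,"ty":0.02,"tz":-0.2,"ax":-0.0024,"ay":0.05,"az":0},{"jaw":1,"tx":0.03,"ty":0.02,"tz":-0.2,"ax":-0.0024,"ay":0.048,"az":0},{"jaw":1,"tx":0,"ty":0,"tz":-0.2,"ax":0,"ay":0,"az":0},{"jaw":1,"tx":0,"ty":0,"tz":0,"ax":0,"ay":0,"az":0},{"jaw":1,"tx":0,"ty":0,"tz":0,"ax":0,"ay":0,"az":0}]'
python3 - <<'E'
from h import *
st(); to(w(-.17,.05,.018)); 
p,d,m=snap('scene','s1'); crop(p,260,110,440,290,3.3,'s1')
E
```

```text
time: 2.05
tool_pos: [0.4352, 0.1115, 0.1676]
ee_rot: [-1.259, -0.003, 1.632]
force: [-0.3, 0.2, 0.0]
gripper_width: -0.0001
t 2.05 tcp [0.4352 0.1115 0.1676] tray [-0.1743  0.056   0.104 ] fing in tray [-0.002 -0.001 -1.   ] jaw in tray [-0.013  1.    -0.001] F tray [-0.25  0.21 -0.07] w -0.0001
units [-0.109 -0.035 -0.416] mm [-21.8  -7.  -83.2]
```

View pics/s1.png

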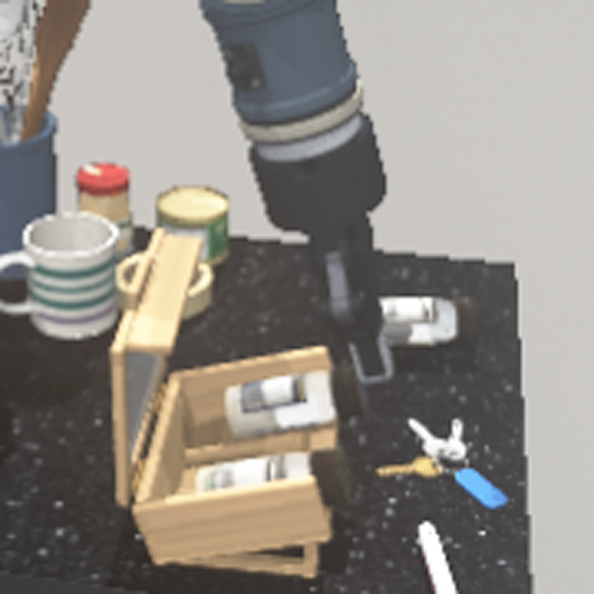

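The gripper hangs tilted, about 100 mm above the slope and in front of the caps. Next I'll lower it in front of jar a.

```bash
python3 -m creep '[{"jaw":1,"tx":-0.055,"ty":-0.035,"tz":-0.2,"ax":0,"ay":0,"az":0},{"jaw":1,"tx":-0.055,"ty":0,"tz":-0.216,"ax":0,"ay":0,"az":0},{"jaw":1,"tx":0,"ty":0,"tz":0,"ax":0,"ay":0,"az":0},{"jaw":1,"tx":0,"ty":0,"tz":0,"ax":0,"ay":0,"az":0}]'
python3 - <<'E'
from h import *
st(); to(w(-.14,.05,.018)); to(w(-.125,.05,.018)); to(w(-.116,.05,.018))
E
```

```text
time: 2.5
tool_pos: [0.415, 0.1048, 0.0863]
ee_rot: [-1.264, -0.005, 1.631]
force: [0.7, -0.7, 0.7]
gripper_width: -0.0001
t 2.5 tcp [0.415  0.1048 0.0863] tray [-0.1691  0.0503  0.0203] fing in tray [ 0.003  0.001 -1.   ] jaw in tray [-0.014  1.     0.001] F tray [ 0.42 -0.7   0.84] w -0.0001
units [ 0.135  0.005 -0.055] mm [ 27.    1.  -11.1]
units [ 0.206  0.009 -0.078] mm [ 41.2   1.7 -15.6]
units [ 0.249  0.011 -0.092] mm [ 49.8   2.1 -18.4]
```

```bash
python3 -m creep '[{"jaw":1,"tx":0.038,"ty":0.002,"tz":-0.014,"ax":0,"ay":0,"az":0},{"jaw":1,"tx":0.038,"ty":0.002,"tz":-0.014,"ax":0,"ay":0,"az":0},{"jaw":1,"tx":0.038,"ty":0.002,"tz":-0.014,"ax":0,"ay":0,"az":0},{"jaw":1,"tx":0.038,"ty":0.002,"tz":-0.014,"ax":0,"ay":0,"az":0},{"jaw":1,"tx":0.038,"ty":0.002,"tz":-0.013,"ax":0,"ay":0,"az":0},{"jaw":1,"tx":0,"ty":0,"tz":0,"ax":0,"ay":0,"az":0}]'
python3 - <<'E'
from h import *
st(); to(w(-.116,.05,.018))
p,d,m=snap('scene','s2'); crop(p,290,180,400,290,5,'s2')
E
```

```text
time: 3.1
tool_pos: [0.4528, 0.1062, 0.0699]
ee_rot: [-1.261, -0.004, 1.631]
force: [0.4, -0.3, 1.2]
gripper_width: 0.0001
t 3.1 tcp [0.4528 0.1062 0.0699] tray [-0.128   0.0498  0.0162] fing in tray [ 0. -0. -1.] jaw in tray [-0.013  1.    -0.   ] F tray [ 0.04 -0.32  1.3 ] w 0.0001
units [ 0.06   0.004 -0.01 ] mm [12.   0.7 -2. ]
```

View pics/s2.png

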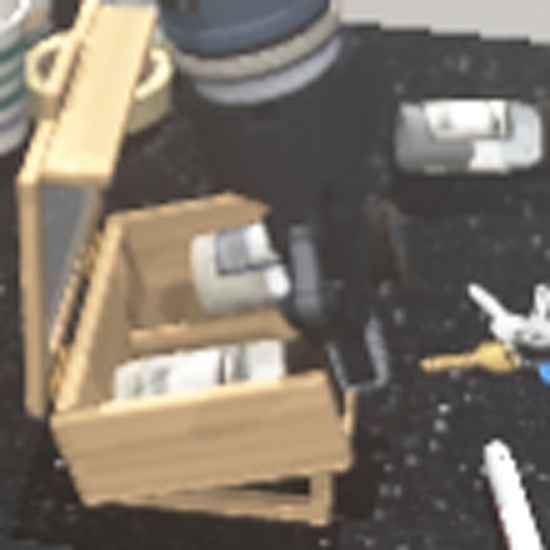

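```bash
python3 -m creep '[{"jaw":1,"tx":0.0145,"ty":0.001,"tz":-0.003,"ax":0,"ay":0,"az":0},{"jaw":1,"tx":0.0145,"ty":0.001,"tz":-0.003,"ax":0,"ay":0,"az":0},{"jaw":1,"tx":0.0145,"ty":0.001,"tz":-0.003,"ax":0,"ay":0,"az":0},{"jaw":1,"tx":0,"ty":0,"tz":0,"ax":0,"ay":0,"az":0}]'
python3 -c "
from h import *
st()"
python3 -m creep '[{"jaw":1,"tx":0.0145,"ty":0.001,"tz":-0.0045,"ax":0,"ay":0,"az":0},{"jaw":1,"tx":0,"ty":0,"tz":0,"ax":0,"ay":0,"az":0}]'
python3 -c "
from h import *
st()"
```

```text
time: 3.55
tool_pos: [0.4607, 0.1068, 0.0685]
ee_rot: [-1.261, -0.004, 1.631]
force: [-0.1, 0.9, -0.4]
gripper_width: -0.0002
t 3.55 tcp [0.4607 0.1068 0.0685] tray [-0.12    0.0501  0.0173] fing in tray [ 0. -0. -1.] jaw in tray [-0.013  1.    -0.   ] F tray [ 0.07  0.91 -0.41] w -0.0002
time: 3.75
tool_pos: [0.4635, 0.107, 0.0676]
ee_rot: [-1.261, -0.004, 1.631]
force: [-0.2, 0.4, -0.0]
gripper_width: -0.0003
t 3.75 tcp [0.4635 0.107  0.0676] tray [-0.117   0.0502  0.0173] fing in tray [ 0. -0. -1.] jaw in tray [-0.013  1.    -0.   ] F tray [-0.12  0.38 -0.07] w -0.0003
```

```bash
python3 - <<'E'
from h import *
p,d,m=snap('wrist','w3'); crop(p,120,60,520,360,2,'w3')
E
```

```text
(no output)
```

View pics/w3.png

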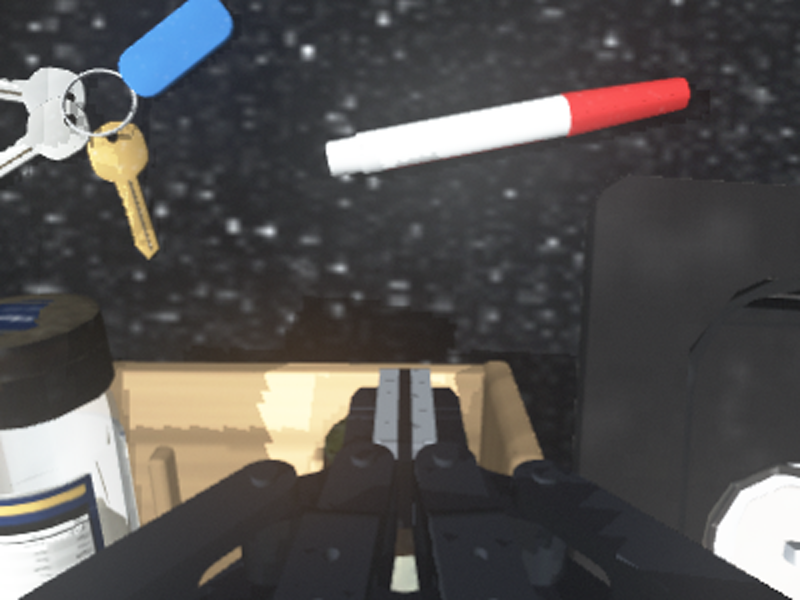

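Jar a's cap (green, at about (335,435)) now sits behind the fingers, so the jar slid. I'll push until the stop gives a force.

```bash
for i in 1; do python3 -m creep '[{"jaw":1,"tx":0.0145,"ty":0.001,"tz":-0.0045,"ax":0,"ay":0,"az":0},{"jaw":1,"tx":0,"ty":0,"tz":0,"ax":0,"ay":0,"az":0}]'
python3 -c "
from h import *
st()"; done
python3 -m creep '[{"jaw":1,"tx":0.0145,"ty":0.001,"tz":-0.0045,"ax":0,"ay":0,"az":0},{"jaw":1,"tx":0,"ty":0,"tz":0,"ax":0,"ay":0,"az":0}]'
python3 -c "
from h import *
st()"
```

```text
time: 4.0
tool_pos: [0.4664, 0.1072, 0.0667]
ee_rot: [-1.261, -0.004, 1.631]
force: [0.1, 0.0, -0.7]
gripper_width: 0.0003
t 4.0 tcp [0.4664 0.1072 0.0667] tray [-0.114   0.0502  0.0173] fing in tray [ 0. -0. -1.] jaw in tray [-0.013  1.    -0.   ] F tray [ 0.29  0.02 -0.6 ] w 0.0003
time: 4.2
tool_pos: [0.4687, 0.1074, 0.0658]
ee_rot: [-1.259, -0.004, 1.631]
force: [-1.5, 1.1, 1.2]
gripper_width: 0.0003
t 4.2 tcp [0.4687 0.1074 0.0658] tray [-0.1116  0.0503  0.0172] fing in tray [-0.002 -0.    -1.   ] jaw in tray [-0.013  1.    -0.   ] F tray [-1.73  1.17  0.74] w 0.0003
```

```bash
python3 -m creep '[{"jaw":1,"tx":0.012,"ty":0.001,"tz":-0.004,"ax":0,"ay":0,"az":0},{"jaw":1,"tx":0,"ty":0,"tz":0,"ax":0,"ay":0,"az":0}]'
python3 -c "
from h import *
st()"; python3 -m creep '[{"jaw":1,"tx":0.012,"ty":0.001,"tz":-0.004,"ax":0,"ay":0,"az":0},{"jaw":1,"tx":0,"ty":0,"tz":0,"ax":0,"ay":0,"az":0}]'
python3 -c "
from h import *
st()"
```

```text
time: 4.4
tool_pos: [0.4686, 0.1075, 0.0657]
ee_rot: [-1.253, -0.004, 1.631]
force: [-6.3, 0.5, 8.9]
gripper_width: -0.0001
t 4.4 tcp [0.4686 0.1075 0.0657] tray [-0.1116  0.0504  0.017 ] fing in tray [-0.008 -0.    -1.   ] jaw in tray [-0.013  1.     0.   ] F tray [-8.71  0.84  6.54] w -0.0001
time: 4.6
tool_pos: [0.4685, 0.1075, 0.0655]
ee_rot: [-1.247, -0.004, 1.632]
force: [-11.7, 0.1, 15.8]
gripper_width: -0.0
t 4.6 tcp [0.4685 0.1075 0.0655] tray [-0.1116  0.0504  0.0169] fing in tray [-0.014 -0.    -1.   ] jaw in tray [-0.013  1.     0.   ] F tray [-15.93   0.64  11.46] w -0.0
```

```bash
python3 -m creep '[{"jaw":1,"tx":-0.17,"ty":-0.008,"tz":0.055,"ax":0,"ay":0,"az":0},{"jaw":1,"tx":-0.17,"ty":-0.008,"tz":0.055,"ax":0,"ay":0,"az":0},{"jaw":1,"tx":0.01,"ty":-0.2,"tz":0,"ax":0,"ay":0,"az":0},{"jaw":1,"tx":0.01,"ty":-0.2,"tz":0,"ax":0,"ay":0,"az":0},{"jaw":1,"tx":0,"ty":-0.1,"tz":0,"ax":0,"ay":0,"az":0},{"jaw":1,"tx":0,"ty":0,"tz":0,"ax":0,"ay":0,"az":0},{"jaw":1,"tx":0,"ty":0,"tz":0,"ax":0,"ay":0,"az":0}]'
python3 - <<'E'
from h import *
st(); to(w(-.12,-.05,.018))
p,d,m=snap('top','t2'); crop(p,200,170,360,290,5,'t2')
E
```

```text
time: 5.3
tool_pos: [0.4102, 0.0049, 0.0862]
ee_rot: [-1.261, -0.004, 1.63]
force: [1.0, 1.2, 0.2]
gripper_width: -0.0001
t 5.3 tcp [0.4102 0.0049 0.0862] tray [-0.1781 -0.0493  0.0173] fing in tray [ 0.     0.001 -1.   ] jaw in tray [-0.012  1.     0.   ] F tray [0.91 1.1  0.52] w -0.0001
units [ 0.278  0.01  -0.085] mm [ 55.5   2.  -17.1]
```

View pics/t2.png

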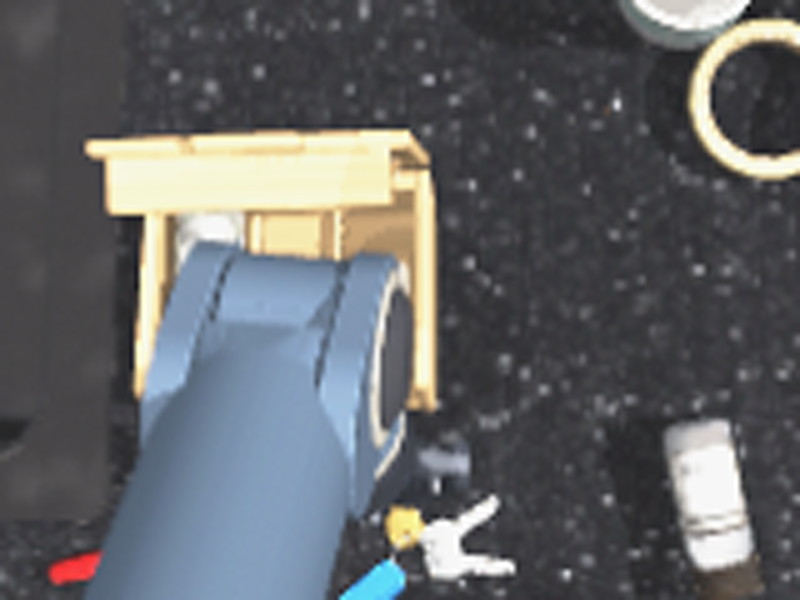

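The arm occludes most of the view, but jar a's glass reaches up to the stop under the lid at (210,225). Next I'll push jar b.

```bash
python3 -m creep '[{"jaw":1,"tx":0.047,"ty":0.002,"tz":-0.015,"ax":0,"ay":0,"az":0},{"jaw":1,"tx":0.047,"ty":0.002,"tz":-0.015,"ax":0,"ay":0,"az":0},{"jaw":1,"tx":0.047,"ty":0.002,"tz":-0.015,"ax":0,"ay":0,"az":0},{"jaw":1,"tx":0.047,"ty":0.002,"tz":-0.015,"ax":0,"ay":0,"az":0},{"jaw":1,"tx":0.047,"ty":0.002,"tz":-0.015,"ax":0,"ay":0,"az":0},{"jaw":1,"tx":0.047,"ty":0.002,"tz":-0.015,"ax":0,"ay":0,"az":0},{"jaw":1,"tx":0.015,"ty":0,"tz":-0.005,"ax":0,"ay":0,"az":0},{"jaw":1,"tx":0,"ty":0,"tz":0,"ax":0,"ay":0,"az":0}]'
python3 -c "
from h import *
st()"; python3 -m creep '[{"jaw":1,"tx":0.012,"ty":0.001,"tz":-0.004,"ax":0,"ay":0,"az":0},{"jaw":1,"tx":0.012,"ty":0.001,"tz":-0.004,"ax":0,"ay":0,"az":0},{"jaw":1,"tx":0,"ty":0,"tz":0,"ax":0,"ay":0,"az":0}]'
python3 -c "
from h import *
st()"
```

```text
time: 6.15
tool_pos: [0.4696, 0.0069, 0.0669]
ee_rot: [-1.26, -0.004, 1.631]
force: [-0.5, 0.3, -0.1]
gripper_width: 0.0003
t 6.15 tcp [0.4696 0.0069 0.0669] tray [-0.1157 -0.0501  0.0171] fing in tray [-0.001 -0.    -1.   ] jaw in tray [-0.013  1.    -0.   ] F tray [-0.41  0.29 -0.19] w 0.0003
time: 6.45
tool_pos: [0.4739, 0.0074, 0.0656]
ee_rot: [-1.26, -0.004, 1.631]
force: [0.3, -0.9, 0.5]
gripper_width: -0.0001
t 6.45 tcp [0.4739 0.0074 0.0656] tray [-0.1112 -0.0498  0.0171] fing in tray [-0.001  0.    -1.   ] jaw in tray [-0.013  1.     0.   ] F tray [ 0.13 -0.87  0.54] w -0.0001
```

```bash
python3 -m creep '[{"jaw":1,"tx":0.012,"ty":0.001,"tz":-0.004,"ax":0,"ay":0,"az":0},{"jaw":1,"tx":0.006,"ty":0,"tz":-0.002,"ax":0,"ay":0,"az":0},{"jaw":1,"tx":0,"ty":0,"tz":0,"ax":0,"ay":0,"az":0}]'
python3 -c "
from h import *
st()"; python3 -m creep '[{"jaw":1,"tx":0.012,"ty":0.001,"tz":-0.004,"ax":0,"ay":0,"az":0},{"jaw":1,"tx":0,"ty":0,"tz":0,"ax":0,"ay":0,"az":0}]'
python3 -c "
from h import *
st()"
```

```text
time: 6.75
tool_pos: [0.4738, 0.0074, 0.0654]
ee_rot: [-1.251, -0.005, 1.631]
force: [-9.1, 0.5, 11.7]
gripper_width: -0.0001
t 6.75 tcp [0.4738 0.0074 0.0654] tray [-0.1112 -0.0498  0.0169] fing in tray [-0.01   0.001 -1.   ] jaw in tray [-0.013  1.     0.001] F tray [-12.22   0.98   8.39] w -0.0001
time: 6.95
tool_pos: [0.4737, 0.0074, 0.0652]
ee_rot: [-1.245, -0.005, 1.63]
force: [-12.2, 0.2, 18.2]
gripper_width: 0.0
t 6.95 tcp [0.4737 0.0074 0.0652] tray [-0.1112 -0.0498  0.0166] fing in tray [-0.016  0.001 -1.   ] jaw in tray [-0.013  1.     0.002] F tray [-17.13   0.76  13.6 ] w 0.0
```

```bash
python3 -m creep '[{"jaw":1,"tx":-0.17,"ty":-0.008,"tz":0.055,"ax":0,"ay":0,"az":0},{"jaw":1,"tx":-0.12,"ty":-0.008,"tz":0.1,"ax":0,"ay":0,"az":0},{"jaw":1,"tx":0,"ty":0,"tz":0.22,"ax":0.003,"ay":-0.055,"az":0},{"jaw":1,"tx":0,"ty":0,"tz":0.22,"ax":0.003,"ay":-0.055,"az":0},{"jaw":0.5,"tx":0,"ty":-0.1,"tz":0.22,"ax":0,"ay":0,"az":0.042},{"jaw":-1,"tx":0,"ty":-0.1,"tz":0.22,"ax":0,"ay":0,"az":0.042},{"jaw":-1,"tx":0,"ty":0,"tz":0,"ax":0,"ay":0,"az":0},{"jaw":-1,"tx":0,"ty":0,"tz":0,"ax":0,"ay":0,"az":0}]'
python3 - <<'E'
from h import *
st()
p,d,m=snap('wrist','w4'); crop(p,0,0,640,400,1.25,'w4')
p,d,m=snap('top','t4'); crop(p,200,170,360,290,5,'t4')
E
```

```text
time: 7.75
tool_pos: [0.4224, -0.0356, 0.2716]
ee_rot: [-1.495, -0.003, 1.806]
force: [0.7, 1.4, -0.3]
gripper_width: 0.0583
t 7.75 tcp [ 0.4224 -0.0356  0.2716] tray [-0.2249 -0.0903  0.197 ] fing in tray [ 0.232 -0.012 -0.973] jaw in tray [-0.178  0.982 -0.054] F tray [ 0.83  1.38 -0.06] w 0.0583
```

View pics/w4.png

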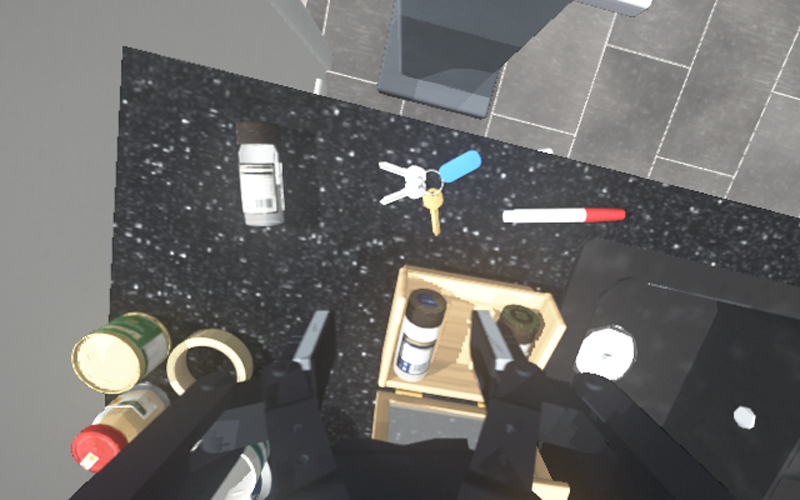

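View pics/t4.png

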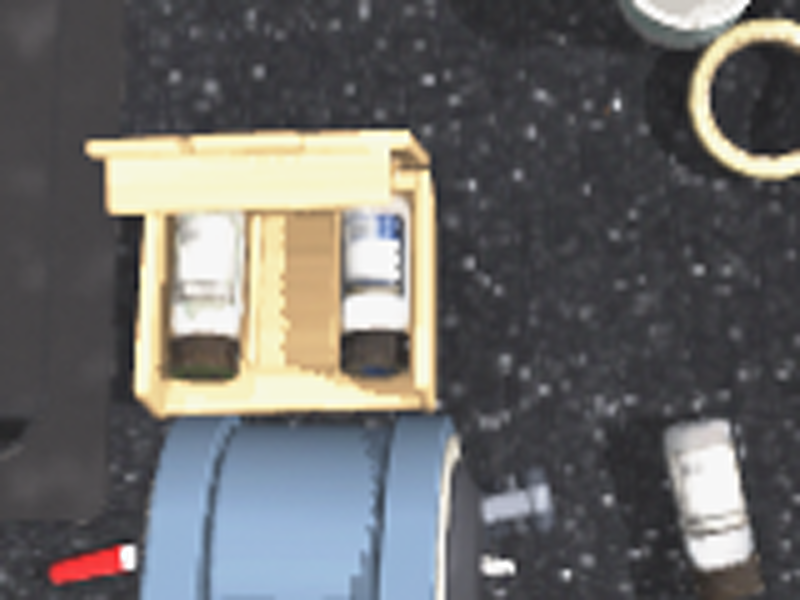

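Both pushed jars line up at the same depth, bases under the lid line (caps at (205,355) and (375,350)). The loose jar is undisturbed. I'll refine its position from this view.

```bash
python3 - <<'E'
from h import *
p,d,m=load('pics/w4.npz')
for nm,(u0,v0,u1,v1) in (('w4',(180,90,240,190)),):
    vv,uu=np.mgrid[v0:v1,u0:u1]; uv=np.c_[uu.ravel(),vv.ravel()]; X=pts(m,d,uv)
    k=(X[:,2]>0.02)&(X[:,2]<.06); P=X[k]; c=P[:,:2].mean(0); U=np.linalg.svd(P[:,:2]-c)[2][0]; U*=-np.sign(U[0]); N=np.array([-U[1],U[0]])
    t=(P[:,:2]-c)@U; s=(P[:,:2]-c)@N
    r=P[:,2]; 
    # circle fit of section
    A=np.c_[2*s,2*r,np.ones(len(s))]; q=np.linalg.lstsq(A,s**2+r**2,rcond=None)[0]; rad=np.sqrt(q[2]+q[0]**2+q[1]**2)
    tt=np.percentile(t,[1,99]); C=c+U*tt.mean()+N*q[0]
    print(U,tt,np.percentile(s,[1,99]),'circ',q[:2],rad,'centre',C)
# also for top
p,d,m=load('pics/top0.npz')
vv,uu=np.mgrid[245:295,325:360]; uv=np.c_[uu.ravel(),vv.ravel()]; X=pts(m,d,uv)
k=(X[:,2]>0.02)&(X[:,2]<.06); P=X[k]; c=P[:,:2].mean(0); U=np.linalg.svd(P[:,:2]-c)[2][0]; U*=-np.sign(U[0]); print(c,U)
E
```

```text
[-0.97199273 -0.23501091] [-0.05253914  0.04963561] [-0.01545522  0.02256476] circ [0.00451231 0.02286583] 0.019134453111706962 centre [ 0.40371855 -0.19431279]
[ 0.40682967 -0.19357296] [-0.97237051 -0.2334429 ]
```

```bash
python3 -m creep '[{"jaw":-1,"tx":-0.046,"ty":-0.165,"tz":-0.17,"ax":0,"ay":0,"az":0},{"jaw":-1,"tx":-0.046,"ty":-0.165,"tz":-0.17,"ax":0,"ay":0,"az":0},{"jaw":-1,"tx":-0.046,"ty":-0.165,"tz":-0.17,"ax":0,"ay":0,"az":0},{"jaw":-1,"tx":-0.046,"ty":-0.165,"tz":-0.17,"ax":0,"ay":0,"az":0},{"jaw":-1,"tx":-0.046,"ty":-0.165,"tz":-0.17,"ax":0,"ay":0,"az":0},{"jaw":-1,"tx":0,"ty":0,"tz":0,"ax":0,"ay":0,"az":0},{"jaw":-1,"tx":0,"ty":0,"tz":0,"ax":0,"ay":0,"az":0}]'
python3 - <<'E'
from h import *
st();to([.376,-.201,.007])
p,d,m=snap('wrist','w5'); crop(p,120,0,520,300,2,'w5')
E
```

```text
time: 8.55
tool_pos: [0.3745, -0.2001, 0.099]
ee_rot: [-1.486, -0.004, 1.806]
force: [0.7, 0.0, -0.4]
gripper_width: 0.0852
t 8.55 tcp [ 0.3745 -0.2001  0.099 ] tray [-0.2253 -0.2523  0.0156] fing in tray [ 0.224 -0.012 -0.974] jaw in tray [-0.179  0.982 -0.053] F tray [ 0.82 -0.01 -0.19] w 0.0852
units [ 0.008 -0.005 -0.46 ] mm [  1.5  -0.9 -92. ]
```

View pics/w5.png

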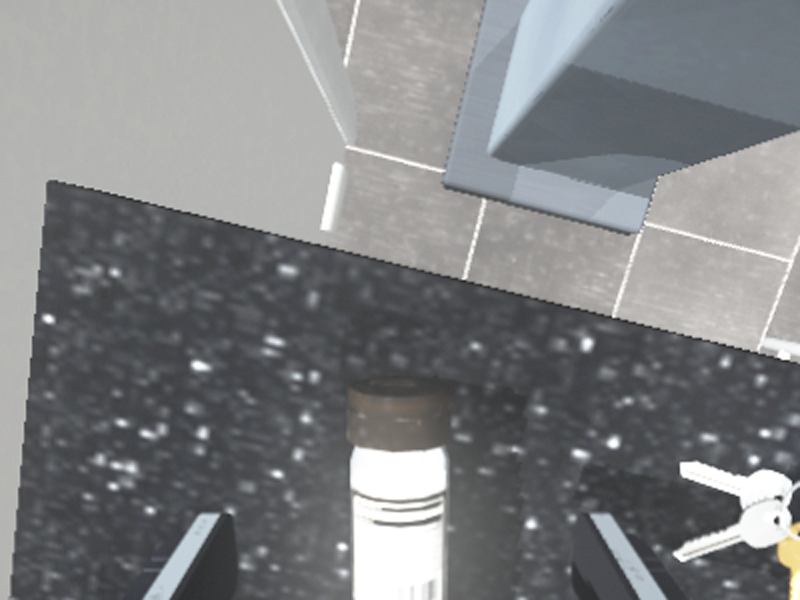

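The jar is centred between the fingers and aligned with the tool. Descending.

```bash
python3 -m creep '[{"jaw":-1,"tx":0.004,"ty":0,"tz":-0.15,"ax":0,"ay":0,"az":0},{"jaw":-1,"tx":0.004,"ty":0,"tz":-0.15,"ax":0,"ay":0,"az":0},{"jaw":-1,"tx":0,"ty":-0.004,"tz":-0.15,"ax":0,"ay":0,"az":0},{"jaw":-1,"tx":0,"ty":0,"tz":0,"ax":0,"ay":0,"az":0}]'
python3 - <<'E'
from h import *
st()
E
```

```text
time: 9.0
tool_pos: [0.3768, -0.1989, 0.009]
ee_rot: [-1.487, -0.006, 1.811]
force: [-0.8, -0.8, 0.7]
gripper_width: 0.0856
t 9.0 tcp [ 0.3768 -0.1989  0.009 ] tray [-0.1956 -0.2512 -0.0694] fing in tray [ 0.225 -0.01  -0.974] jaw in tray [-0.184  0.982 -0.053] F tray [-1.02 -0.74  0.4 ] w 0.0856
```

Reached. Closing.

```bash
python3 -m creep '[{"jaw":0.2,"tx":0,"ty":0,"tz":0,"ax":0,"ay":0,"az":0},{"jaw":0.6,"tx":0,"ty":0,"tz":0,"ax":0,"ay":0,"az":0},{"jaw":1,"tx":0,"ty":0,"tz":0,"ax":0,"ay":0,"az":0},{"jaw":1,"tx":0,"ty":0,"tz":0,"ax":0,"ay":0,"az":0},{"jaw":1,"tx":0,"ty":0,"tz":0,"ax":0,"ay":0,"az":0},{"jaw":1,"tx":0,"ty":0,"tz":0,"ax":0,"ay":0,"az":0},{"jaw":1,"tx":0,"ty":0,"tz":0,"ax":0,"ay":0,"az":0}]' 60
python3 - <<'E'
from h import *
st()
E
python3 -m creep '[{"jaw":1,"tx":0,"ty":0,"tz":0.05,"ax":0,"ay":0,"az":0},{"jaw":1,"tx":0,"ty":0,"tz":0.1,"ax":0,"ay":0,"az":0},{"jaw":1,"tx":0,"ty":0,"tz":0.2,"ax":0,"ay":0,"az":0},{"jaw":1,"tx":0,"ty":0,"tz":0.2,"ax":0,"ay":0,"az":0},{"jaw":1,"tx":0,"ty":0,"tz":0,"ax":0,"ay":0,"az":0},{"jaw":1,"tx":0,"ty":0,"tz":0,"ax":0,"ay":0,"az":0}]' 
python3 - <<'E'
from h import *
st()
p,d,m=snap('wrist','w6'); crop(p,120,0,520,300,2,'w6')
p,d,m=snap('scene','s6'); crop(p,260,110,440,290,3.3,'s6')
E
```

```text
time: 9.7
tool_pos: [0.3789, -0.2014, 0.0123]
ee_rot: [-1.494, -0.002, 1.808]
force: [-0.6, 0.6, 10.7]
gripper_width: 0.0388
t 9.7 tcp [ 0.3789 -0.2014  0.0123] tray [-0.1948 -0.2539 -0.0656] fing in tray [ 0.232 -0.013 -0.973] jaw in tray [-0.18   0.982 -0.056] F tray [-3.79  0.64 10.04] w 0.0388
time: 10.3
tool_pos: [0.3779, -0.201, 0.1217]
ee_rot: [-1.494, -0.002, 1.808]
force: [-0.4, 1.2, -2.2]
gripper_width: 0.0391
t 10.3 tcp [ 0.3779 -0.201   0.1217] tray [-0.2291 -0.2534  0.0382] fing in tray [ 0.232 -0.013 -0.973] jaw in tray [-0.18   0.982 -0.056] F tray [ 0.31  1.24 -2.17] w 0.0391
```

View pics/w6.png

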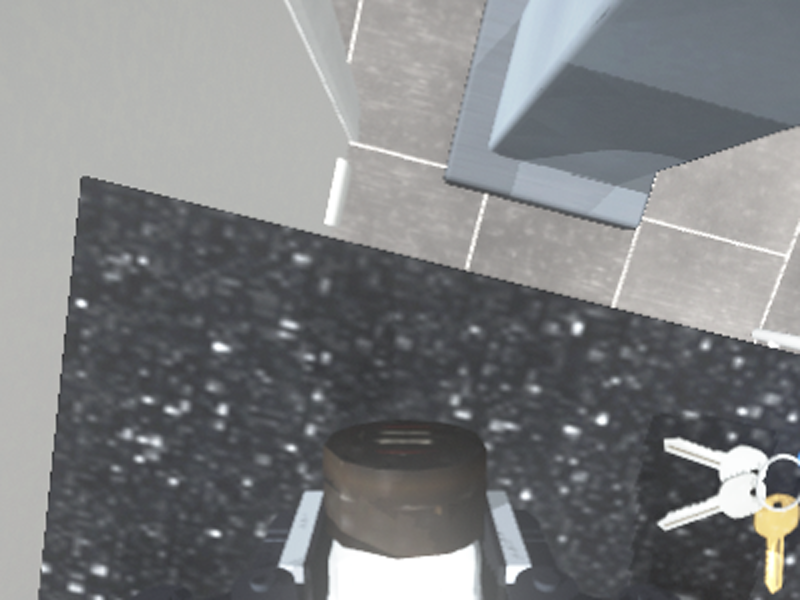

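View pics/s6.png

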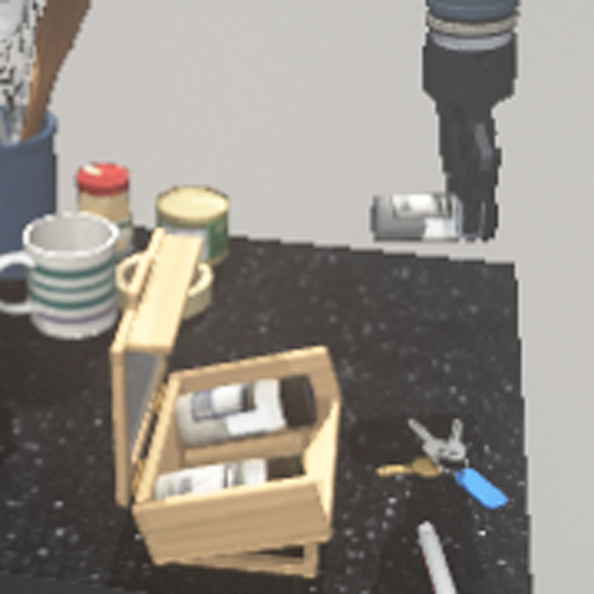

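```bash
python3 - <<'E'
from h import *
tcp=np.array([.3779,-.201,.1217])
U=np.array([np.cos(.237),np.sin(.237),0]); N=np.array([-U[1],U[0],0])
L=lambda X:np.c_[(X-tcp)@U,(X-tcp)@N,(X-tcp)[:,2]]
for nm,box in (('s6',(368,160,405,195)),('w6',(270,200,375,305))):
    p,d,m=load(f'pics/{nm}.npz'); u0,v0,u1,v1=box
    vv,uu=np.mgrid[v0:v1,u0:u1]; uv=np.c_[uu.ravel(),vv.ravel()]; X=pts(m,d,uv); Q=L(X)
    k=(abs(Q[:,0])<.12)&(abs(Q[:,1])<.021)&(abs(Q[:,2])<.05); Q=Q[k]
    print(nm,k.sum(),Q.min(0),Q.max(0))
    for a in np.arange(-.05,.09,.01):
        q=Q[abs(Q[:,0]-a)<.005]
        if len(q)>5: print(round(a,2),len(q),'y',np.percentile(q[:,1],[2,98]).round(4),'z',np.percentile(q[:,2],[2,98]).round(4))
E
```

```text
s6 365 [-0.00880006 -0.02097913 -0.01175129] [0.07930947 0.02095188 0.04717284]
0.01 43 y [-0.0209  0.0204] z [-0.0109  0.0442]
0.02 45 y [-0.008   0.0203] z [-0.0057  0.0272]
0.03 41 y [-0.0057  0.0206] z [-0.0062  0.0275]
0.04 50 y [-0.0006  0.0209] z [-0.0058  0.0284]
0.05 44 y [-0.0003  0.0205] z [-0.0039  0.0284]
0.06 48 y [-0.0013  0.0204] z [-0.0041  0.0288]
0.07 45 y [-0.0051  0.0206] z [-0.0057  0.0274]
0.08 45 y [-0.0173  0.0203] z [-0.008   0.0253]
w6 8286 [-0.02770589 -0.02099875 -0.01176787] [0.01627281 0.02099027 0.0462474 ]
-0.03 1773 y [-0.0182  0.0174] z [-0.0083  0.0287]
-0.02 1723 y [-0.0194  0.0186] z [0.0139 0.0299]
-0.01 2066 y [-0.0207  0.0207] z [0.0155 0.0405]
0.0 1862 y [-0.0203  0.0202] z [0.013  0.0407]
0.01 860 y [-0.0195  0.0191] z [0.0149 0.0291]
```

```bash
python3 - <<'E'
from h import *
st()
for q in ((-.21,0,.06),(-.1335,0,.045),(-.1335,0,.0148)): print(q,w(*q).round(4)); to(w(*q))
E
```

```text
t 10.4 tcp [ 0.3767 -0.2006  0.12  ] tray [-0.2297 -0.253   0.0363] fing in tray [ 0.228 -0.012 -0.974] jaw in tray [-0.18   0.982 -0.054] F tray [ 0.22  0.02 -2.02] w 0.039
(-0.21, 0, 0.06) [0.3905 0.0533 0.1366]
units [0.069 1.27  0.083] mm [ 13.9 253.9  16.6]
(-0.1335, 0, 0.045) [0.4587 0.0566 0.099 ]
units [ 0.41   1.286 -0.105] mm [ 82.1 257.2 -21.1]
(-0.1335, 0, 0.0148) [0.4495 0.0561 0.0702]
units [ 0.364  1.284 -0.249] mm [ 72.8 256.8 -49.8]
```

```bash
python3 -m creep '[{"jaw":1,"tx":0.04,"ty":0.12,"tz":0.03,"ax":0,"ay":0,"az":-0.045},{"jaw":1,"tx":0.04,"ty":0.18,"tz":0.03,"ax":0,"ay":0,"az":-0.045},{"jaw":1,"tx":0,"ty":0.18,"tz":0.02,"ax":-0.0024,"ay":0.0494,"az":0},{"jaw":1,"tx":0,"ty":0.2,"tz":0,"ax":-0.0024,"ay":0.0494,"az":0},{"jaw":1,"tx":0,"ty":0.2,"tz":0,"ax":-0.0024,"ay":0.0494,"az":0},{"jaw":1,"tx":0,"ty":0.2,"tz":0,"ax":0,"ay":0,"az":0},{"jaw":1,"tx":-0.01,"ty":0.19,"tz":0,"ax":0,"ay":0,"az":0},{"jaw":1,"tx":0,"ty":0,"tz":0,"ax":0,"ay":0,"az":0},{"jaw":1,"tx":0,"ty":0,"tz":0,"ax":0,"ay":0,"az":0}]'
python3 - <<'E'
from h import *
st()
to(w(-.1335,0,.045))
p,d,m=snap('wrist','w7'); crop(p,120,50,520,350,2,'w7')
p,d,m=snap('scene','s7'); crop(p,260,110,440,290,3.3,'s7')
E
```

```text
time: 11.3
tool_pos: [0.3907, 0.053, 0.1354]
ee_rot: [-1.177, -0.001, 1.621]
force: [0.1, -0.4, -0.4]
gripper_width: 0.0383
t 11.3 tcp [0.3907 0.053  0.1354] tray [-0.2095 -0.0003  0.0589] fing in tray [-0.083  0.    -0.997] jaw in tray [-0.002  1.     0.   ] F tray [ 0.16 -0.36 -0.33] w 0.0383
units [ 0.34   0.018 -0.182] mm [ 68.    3.6 -36.5]
```

View pics/w7.png

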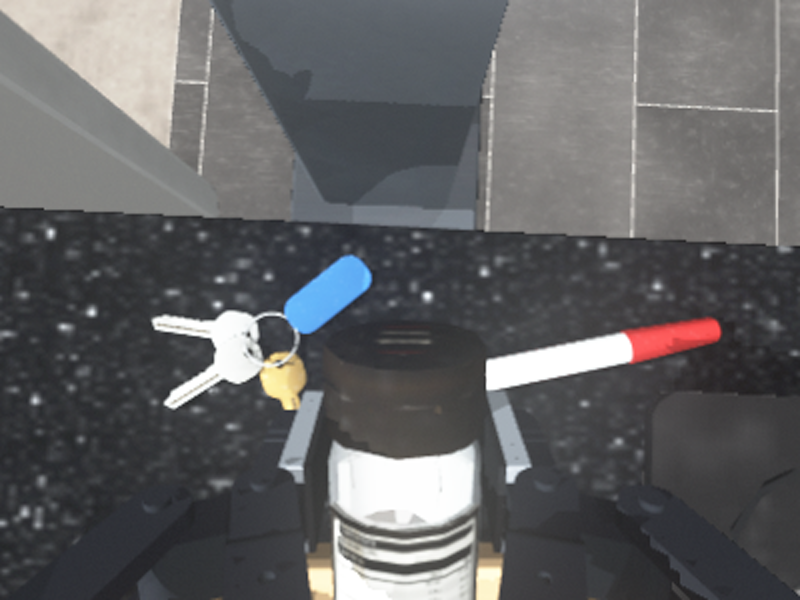

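View pics/s7.png

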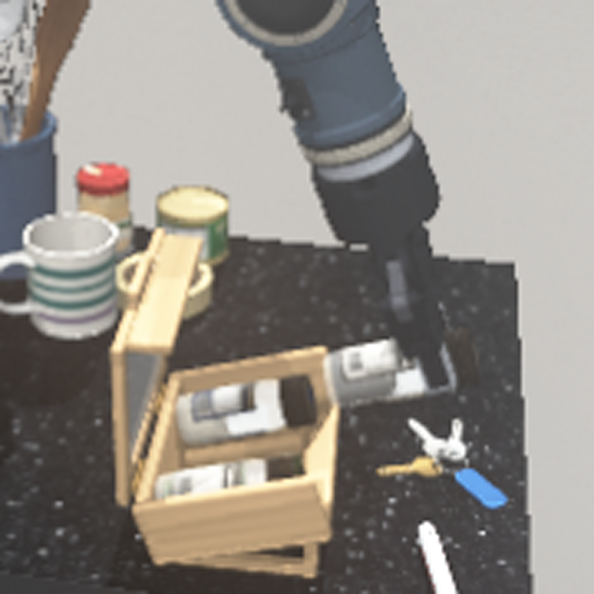

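The jar is pitched parallel to the slope and lines up with the middle lane. Advancing, then lowering.

```bash
python3 -m creep '[{"jaw":1,"tx":0.085,"ty":0.0045,"tz":-0.0455,"ax":0,"ay":0,"az":0},{"jaw":1,"tx":0.085,"ty":0.0045,"tz":-0.0455,"ax":0,"ay":0,"az":0},{"jaw":1,"tx":0.085,"ty":0.0045,"tz":-0.0455,"ax":0,"ay":0,"az":0},{"jaw":1,"tx":0.085,"ty":0.0045,"tz":-0.0455,"ax":0,"ay":0,"az":0},{"jaw":1,"tx":0,"ty":0,"tz":0,"ax":0,"ay":0,"az":0},{"jaw":1,"tx":-0.015,"ty":0,"tz":-0.05,"ax":0,"ay":0,"az":0},{"jaw":1,"tx":-0.015,"ty":0,"tz":-0.05,"ax":0,"ay":0,"az":0},{"jaw":1,"tx":0,"ty":0,"tz":0,"ax":0,"ay":0,"az":0},{"jaw":1,"tx":0,"ty":0,"tz":0,"ax":0,"ay":0,"az":0}]'
python3 - <<'E'
from h import *
st()
to(w(-.1335,0,.0148))
E
```

```text
time: 12.3
tool_pos: [0.4527, 0.0563, 0.0801]
ee_rot: [-1.179, -0.002, 1.618]
force: [-0.3, 0.6, -1.7]
gripper_width: 0.0388
t 12.3 tcp [0.4527 0.0563 0.0801] tray [-0.1335 -0.      0.0252] fing in tray [-0.081  0.002 -0.997] jaw in tray [-0.     1.     0.002] F tray [ 0.29  0.63 -1.67] w 0.0388
units [-0.016 -0.001 -0.05 ] mm [-3.2 -0.1 -9.9]
```

```bash
python3 -m creep '[{"jaw":1,"tx":-0.009,"ty":0,"tz":-0.03,"ax":0,"ay":0,"az":0},{"jaw":1,"tx":-0.004,"ty":0,"tz":-0.015,"ax":0,"ay":0,"az":0},{"jaw":1,"tx":0,"ty":0,"tz":0,"ax":0,"ay":0,"az":0}]'
python3 - <<'E'
from h import *
st()
p,d,m=snap('scene','s8'); crop(p,290,180,400,290,5,'s8')
E
python3 -m creep '[{"jaw":1,"tx":-0.003,"ty":0,"tz":-0.01,"ax":0,"ay":0,"az":0},{"jaw":1,"tx":0,"ty":0,"tz":0,"ax":0,"ay":0,"az":0}]'
python3 - <<'E'
from h import *
st()
E
```

```text
time: 12.6
tool_pos: [0.4505, 0.0564, 0.0709]
ee_rot: [-1.18, -0.002, 1.619]
force: [0.5, -0.3, -1.6]
gripper_width: 0.0387
t 12.6 tcp [0.4505 0.0564 0.0709] tray [-0.1328  0.0002  0.0158] fing in tray [-0.081  0.002 -0.997] jaw in tray [-0.001  1.     0.002] F tray [ 0.9  -0.31 -1.34] w 0.0387
time: 12.85
tool_pos: [0.4503, 0.0564, 0.0691]
ee_rot: [-1.18, -0.002, 1.619]
force: [-0.1, -0.5, -1.5]
gripper_width: 0.0388
t 12.85 tcp [0.4503 0.0564 0.0691] tray [-0.1324  0.0002  0.014 ] fing in tray [-0.08   0.002 -0.997] jaw in tray [-0.001  1.     0.002] F tray [ 0.33 -0.51 -1.51] w 0.0388
```

View pics/s8.png

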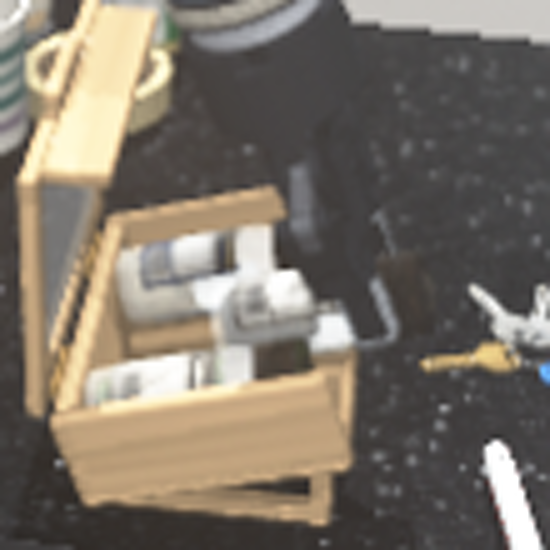

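The jar is in the middle lane between the others, and the load still shows its full weight (1.5 N). I'll lower it a little further.

```bash
python3 -m creep '[{"jaw":1,"tx":-0.003,"ty":0,"tz":-0.01,"ax":0,"ay":0,"az":0},{"jaw":1,"tx":0,"ty":0,"tz":0,"ax":0,"ay":0,"az":0}]'
python3 - <<'E'
from h import *
st()
E
python3 -m creep '[{"jaw":1,"tx":-0.003,"ty":0,"tz":-0.01,"ax":0,"ay":0,"az":0},{"jaw":1,"tx":0,"ty":0,"tz":0,"ax":0,"ay":0,"az":0}]'
python3 - <<'E'
from h import *
st()
E
```

```text
time: 13.05
tool_pos: [0.4501, 0.0564, 0.0676]
ee_rot: [-1.181, -0.002, 1.619]
force: [-0.8, -0.2, 2.7]
gripper_width: 0.0386
t 13.05 tcp [0.4501 0.0564 0.0676] tray [-0.1321  0.0002  0.0125] fing in tray [-0.08   0.002 -0.997] jaw in tray [-0.001  1.     0.002] F tray [-1.62 -0.14  2.31] w 0.0386
time: 13.25
tool_pos: [0.4499, 0.0564, 0.0672]
ee_rot: [-1.181, -0.003, 1.618]
force: [-0.6, -0.7, 14.7]
gripper_width: 0.0388
t 13.25 tcp [0.4499 0.0564 0.0672] tray [-0.1323  0.0002  0.0121] fing in tray [-0.08   0.003 -0.997] jaw in tray [-0.001  1.     0.003] F tray [-5.11 -0.71 13.83] w 0.0388
```

```bash
python3 -m creep '[{"jaw":1,"tx":0.003,"ty":0,"tz":0.01,"ax":0,"ay":0,"az":0},{"jaw":0.5,"tx":0,"ty":0,"tz":0,"ax":0,"ay":0,"az":0},{"jaw":0.2,"tx":0,"ty":0,"tz":0,"ax":0,"ay":0,"az":0},{"jaw":0,"tx":0,"ty":0,"tz":0,"ax":0,"ay":0,"az":0},{"jaw":-0.3,"tx":0,"ty":0,"tz":0,"ax":0,"ay":0,"az":0},{"jaw":-0.5,"tx":0,"ty":0,"tz":0,"ax":0,"ay":0,"az":0},{"jaw":-0.5,"tx":0,"ty":0,"tz":0,"ax":0,"ay":0,"az":0}]' 
python3 - <<'E'
from h import *
st()
p,d,m=snap('wrist','w9'); crop(p,120,50,520,350,2,'w9')
p,d,m=snap('scene','s9'); crop(p,290,180,400,290,5,'s9')
E
```

```text
time: 13.95
tool_pos: [0.4495, 0.0564, 0.067]
ee_rot: [-1.18, -0.002, 1.619]
force: [-0.3, 0.3, -0.5]
gripper_width: 0.0639
t 13.95 tcp [0.4495 0.0564 0.067 ] tray [-0.1325  0.0003  0.0117] fing in tray [-0.081  0.002 -0.997] jaw in tray [-0.001  1.     0.002] F tray [-0.1   0.3  -0.56] w 0.0639
```

View pics/w9.png

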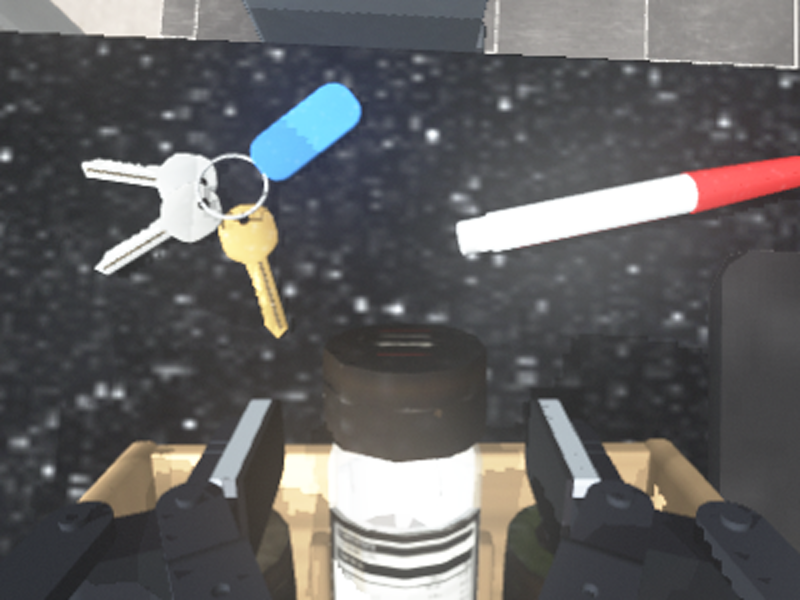

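View pics/s9.png

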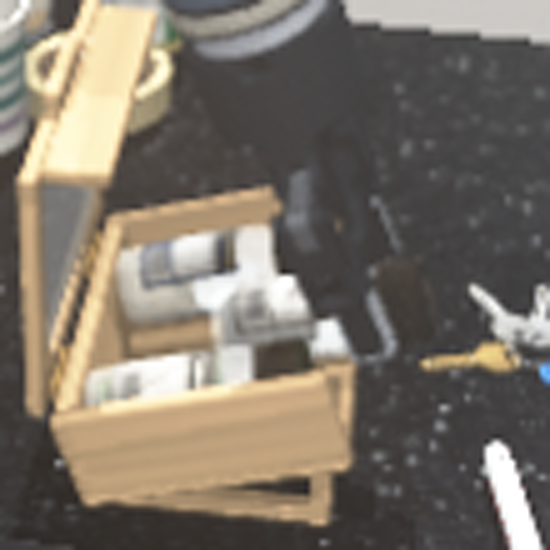

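The jar stays where it was laid, fingers clear on both sides. Now lift out, close, and get in front of the cap.

```bash
python3 -m creep '[{"jaw":-0.5,"tx":-0.02,"ty":0,"tz":0.15,"ax":0,"ay":0,"az":0},{"jaw":-0.5,"tx":-0.02,"ty":0,"tz":0.2,"ax":0,"ay":0,"az":0},{"jaw":-0.5,"tx":-0.04,"ty":0,"tz":0.2,"ax":0,"ay":0,"az":0},{"jaw":1,"tx":-0.15,"ty":0,"tz":0,"ax":0,"ay":0,"az":0},{"jaw":1,"tx":-0.15,"ty":0,"tz":0,"ax":0.0018,"ay":-0.036,"az":0},{"jaw":1,"tx":0,"ty":0,"tz":0,"ax":0,"ay":0,"az":0},{"jaw":1,"tx":0,"ty":0,"tz":0,"ax":0,"ay":0,"az":0}]' 40
python3 - <<'E'
from h import *
st()
to(w(-.195,0,.018))
p,d,m=snap('scene','s10'); crop(p,290,180,400,290,5,'s10')
E
```

```text
time: 14.75
tool_pos: [0.373, 0.0565, 0.1776]
ee_rot: [-1.256, -0.004, 1.619]
force: [0.5, 0.4, 0.3]
gripper_width: 0.0057
t 14.75 tcp [0.373  0.0565 0.1776] tray [-0.2391  0.004   0.0938] fing in tray [-0.005  0.003 -1.   ] jaw in tray [-0.001  1.     0.003] F tray [0.37 0.33 0.46] w 0.0057
units [ 0.095 -0.016 -0.428] mm [ 19.   -3.1 -85.6]
```

View pics/s10.png

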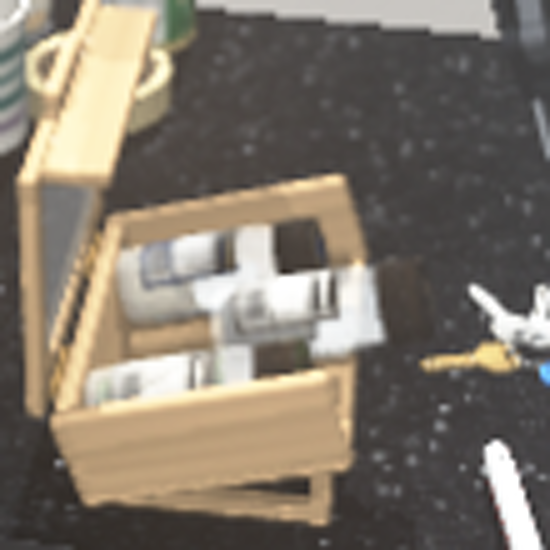

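The jar lies in the lane, cap overhanging at (405,300). Lower the closed fingers in front of it.

```bash
python3 -m creep '[{"jaw":1,"tx":0.03,"ty":-0.008,"tz":-0.214,"ax":0,"ay":0,"az":0},{"jaw":1,"tx":0.05,"ty":-0.008,"tz":-0.214,"ax":0,"ay":0,"az":0},{"jaw":1,"tx":0,"ty":0,"tz":0,"ax":0,"ay":0,"az":0},{"jaw":1,"tx":0,"ty":0,"tz":0,"ax":0,"ay":0,"az":0}]' 40
python3 - <<'E'
from h import *
st()
to(w(-.125,0,.018))
p,d,m=snap('scene','s11'); crop(p,290,180,400,290,5,'s11')
E
```

```text
time: 15.2
tool_pos: [0.3902, 0.0529, 0.0914]
ee_rot: [-1.254, -0.001, 1.618]
force: [0.0, -0.1, 1.0]
gripper_width: 0.0004
t 15.2 tcp [0.3902 0.0529 0.0914] tray [-0.1965 -0.0004  0.0169] fing in tray [-0.007  0.001 -1.   ] jaw in tray [0.    1.    0.001] F tray [-0.29 -0.12  0.92] w 0.0004
units [ 0.342  0.019 -0.104] mm [ 68.4   3.7 -20.7]
```

View pics/s11.png

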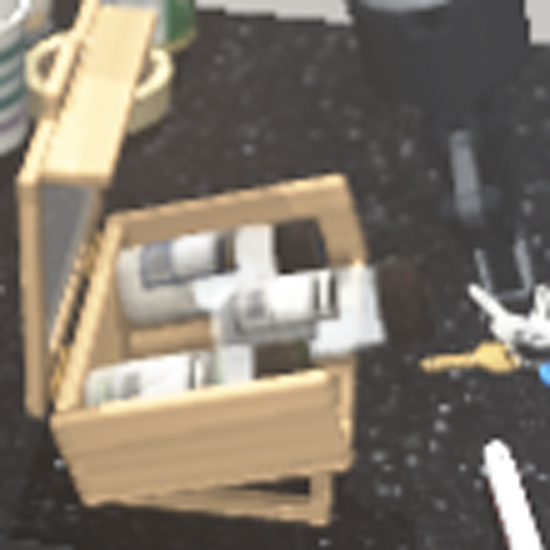

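```bash
python3 -m creep '[{"jaw":1,"tx":0.038,"ty":0.002,"tz":-0.0115,"ax":0,"ay":0,"az":0},{"jaw":1,"tx":0.038,"ty":0.002,"tz":-0.0115,"ax":0,"ay":0,"az":0},{"jaw":1,"tx":0.038,"ty":0.002,"tz":-0.0115,"ax":0,"ay":0,"az":0},{"jaw":1,"tx":0.038,"ty":0.002,"tz":-0.0115,"ax":0,"ay":0,"az":0},{"jaw":1,"tx":0.038,"ty":0.002,"tz":-0.0115,"ax":0,"ay":0,"az":0},{"jaw":1,"tx":0.038,"ty":0.002,"tz":-0.0115,"ax":0,"ay":0,"az":0},{"jaw":1,"tx":0.038,"ty":0.002,"tz":-0.0115,"ax":0,"ay":0,"az":0},{"jaw":1,"tx":0.038,"ty":0.002,"tz":-0.0115,"ax":0,"ay":0,"az":0},{"jaw":1,"tx":0.038,"ty":0.002,"tz":-0.0115,"ax":0,"ay":0,"az":0},{"jaw":1,"tx":0,"ty":0,"tz":0,"ax":0,"ay":0,"az":0}]'
python3 - <<'E'
from h import *
st()
E
python3 -m creep '[{"jaw":1,"tx":0.015,"ty":0.001,"tz":-0.005,"ax":0,"ay":0,"az":0},{"jaw":1,"tx":0.015,"ty":0.001,"tz":-0.005,"ax":0,"ay":0,"az":0},{"jaw":1,"tx":0.015,"ty":0.001,"tz":-0.005,"ax":0,"ay":0,"az":0},{"jaw":1,"tx":0.013,"ty":0,"tz":-0.004,"ax":0,"ay":0,"az":0},{"jaw":1,"tx":0,"ty":0,"tz":0,"ax":0,"ay":0,"az":0}]'
python3 - <<'E'
from h import *
st()
E
```

```text
time: 16.25
tool_pos: [0.4593, 0.0568, 0.0705]
ee_rot: [-1.257, -0.002, 1.619]
force: [0.1, 0.2, 0.1]
gripper_width: 0.0
t 16.25 tcp [0.4593 0.0568 0.0705] tray [-0.1243  0.0002  0.0181] fing in tray [-0.004  0.002 -1.   ] jaw in tray [-0.001  1.     0.002] F tray [0.07 0.16 0.09] w 0.0
time: 16.75
tool_pos: [0.4702, 0.0574, 0.0671]
ee_rot: [-1.256, -0.002, 1.619]
force: [-0.4, -1.0, -0.6]
gripper_width: 0.0001
t 16.75 tcp [0.4702 0.0574 0.0671] tray [-0.1128  0.0003  0.0181] fing in tray [-0.004  0.002 -1.   ] jaw in tray [-0.001  1.     0.002] F tray [-0.2  -0.94 -0.69] w 0.0001
```

```bash
python3 -m creep '[{"jaw":1,"tx":0.013,"ty":0.001,"tz":-0.004,"ax":0,"ay":0,"az":0},{"jaw":1,"tx":0.013,"ty":0,"tz":-0.004,"ax":0,"ay":0,"az":0},{"jaw":1,"tx":0,"ty":0,"tz":0,"ax":0,"ay":0,"az":0}]'
python3 - <<'E'
from h import *
st()
E
python3 -m creep '[{"jaw":1,"tx":0.013,"ty":0,"tz":-0.004,"ax":0,"ay":0,"az":0},{"jaw":1,"tx":0,"ty":0,"tz":0,"ax":0,"ay":0,"az":0}]'
python3 - <<'E'
from h import *
st()
E
```

```text
time: 17.05
tool_pos: [0.4714, 0.0574, 0.0663]
ee_rot: [-1.247, -0.003, 1.619]
force: [-7.2, 0.5, 10.2]
gripper_width: 0.0002
t 17.05 tcp [0.4714 0.0574 0.0663] tray [-0.1114  0.0003  0.0178] fing in tray [-0.014  0.003 -1.   ] jaw in tray [-0.001  1.     0.003] F tray [-9.95  0.8   7.56] w 0.0002
time: 17.25
tool_pos: [0.4713, 0.0574, 0.0662]
ee_rot: [-1.24, -0.004, 1.618]
force: [-13.1, 0.2, 18.5]
gripper_width: 0.0001
t 17.25 tcp [0.4713 0.0574 0.0662] tray [-0.1115  0.0002  0.0177] fing in tray [-0.021  0.004 -1.   ] jaw in tray [-0.001  1.     0.004] F tray [-18.1    0.79  13.58] w 0.0001
```

The middle jar came to the stop at the same depth as the other two (-0.1115). Back off and check.

```bash
python3 -m creep '[{"jaw":1,"tx":-0.17,"ty":-0.008,"tz":0.055,"ax":0,"ay":0,"az":0},{"jaw":1,"tx":-0.1,"ty":-0.008,"tz":0.2,"ax":0,"ay":0,"az":0},{"jaw":1,"tx":0,"ty":0,"tz":0.24,"ax":0.0035,"ay":-0.07,"az":0},{"jaw":1,"tx":0,"ty":0,"tz":0.24,"ax":0.0035,"ay":-0.07,"az":0},{"jaw":1,"tx":0,"ty":-0.1,"tz":0.2,"ax":0,"ay":0,"az":0},{"jaw":1,"tx":0,"ty":-0.24,"tz":0,"ax":0,"ay":0,"az":0},{"jaw":1,"tx":0,"ty":-0.24,"tz":0,"ax":0,"ay":0,"az":0},{"jaw":1,"tx":0,"ty":0,"tz":0,"ax":0,"ay":0,"az":0},{"jaw":1,"tx":0,"ty":0,"tz":0,"ax":0,"ay":0,"az":0}]'
python3 - <<'E'
from h import *
st()
p,d,m=snap('top','t12'); crop(p,200,170,360,290,5,'t12')
p,d,m=snap('wrist','w12'); crop(p,0,0,640,400,1.25,'w12')
p,d,m=snap('scene','s12'); crop(p,290,160,400,270,5,'s12')
E
```

```text
time: 18.15
tool_pos: [0.4235, -0.0623, 0.2519]
ee_rot: [-1.55, -0.004, 1.617]
force: [0.2, -0.8, -0.6]
gripper_width: -0.0001
t 18.15 tcp [ 0.4235 -0.0623  0.2519] tray [-0.2191 -0.117   0.1782] fing in tray [ 0.285  0.004 -0.958] jaw in tray [0.001 1.    0.004] F tray [ 0.33 -0.82 -0.53] w -0.0001
```

View pics/t12.png

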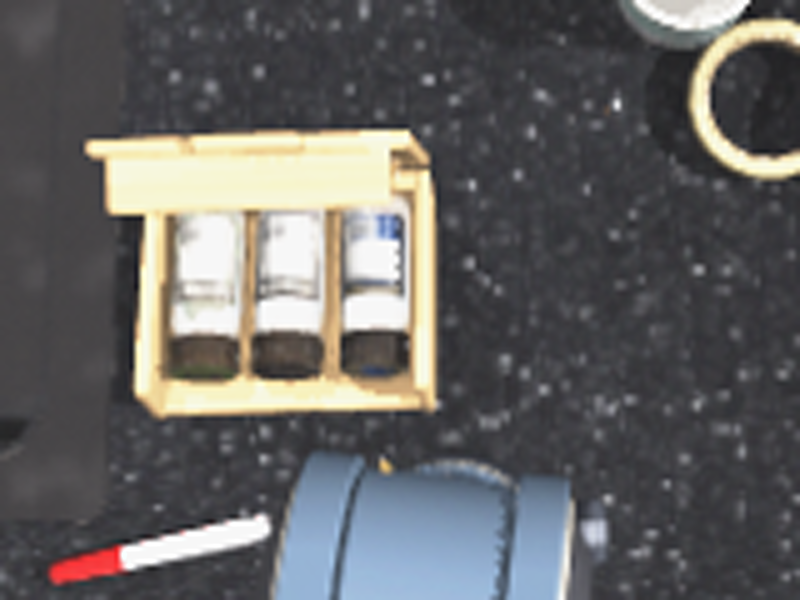

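View pics/w12.png

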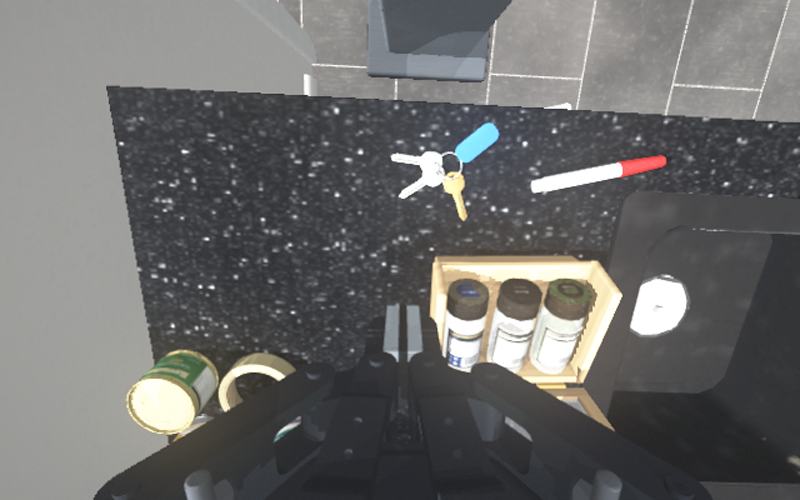

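View pics/s12.png

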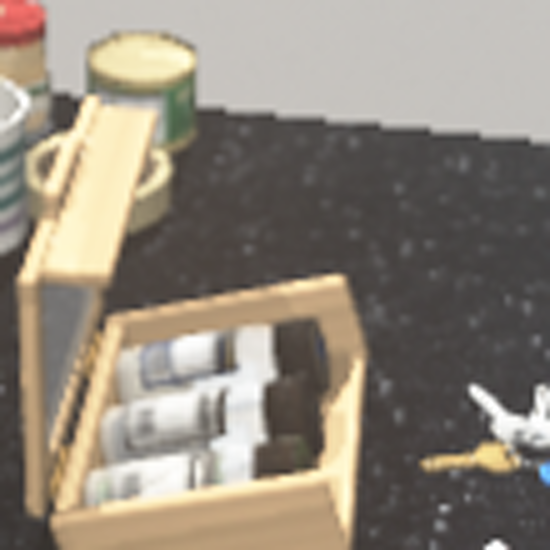

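All three jars lie side by side, caps in line at (205,355), (288,355) and (375,352), and the lid is clear. Next I'll work out the lid path.

```bash
python3 - <<'E'
from h import *
st(); to([.66,.065,.30])
prev=None
for ph in (1.4,1.26,1.1,.95,.8,.65,.5,.35,.2,.1,0,-.03):
    c=.003+.007*ph/1.3; r=.115
    q=np.array([.012-r*np.cos(ph)+(.007+c)*np.sin(ph),0,.047+r*np.sin(ph)+(.007+c)*np.cos(ph)])
    X=w(*q); print(ph,X.round(4),q.round(4),None if prev is None else ((X-prev)/.2).round(3)); prev=X
E
```

```text
t 18.3 tcp [ 0.4236 -0.0603  0.2515] tray [-0.2188 -0.115   0.1778] fing in tray [ 0.284  0.003 -0.959] jaw in tray [-0.004  1.     0.002] F tray [ 0.07 -0.06 -0.21] w 0.0002
units [1.182 0.627 0.243] mm [236.4 125.3  48.5]
1.4 [0.631  0.0648 0.168 ] [0.0097 0.     0.1633] None
1.26 [0.6144 0.064  0.1715] [-0.0072  0.      0.1616] [-0.083 -0.004  0.018]
1.1 [0.595  0.0631 0.1726] [-0.026   0.      0.1567] [-0.097 -0.005  0.005]
0.95 [0.577  0.0622 0.1706] [-0.0426  0.      0.1493] [-0.09  -0.004 -0.01 ]
0.8 [0.5595 0.0614 0.1659] [-0.0579  0.      0.1395] [-0.088 -0.004 -0.024]
0.65 [0.5429 0.0606 0.1584] [-0.0714  0.      0.1273] [-0.083 -0.004 -0.037]
0.5 [0.5277 0.0599 0.1485] [-0.0828  0.      0.1133] [-0.076 -0.004 -0.05 ]
0.35 [0.5143 0.0592 0.1364] [-0.092   0.      0.0976] [-0.067 -0.003 -0.061]
0.2 [0.5029 0.0587 0.1223] [-0.0985  0.      0.0807] [-0.057 -0.003 -0.07 ]
0.1 [0.4966 0.0584 0.112 ] [-0.1014  0.      0.069 ] [-0.032 -0.002 -0.052]
0 [0.4914 0.0581 0.1011] [-0.103  0.     0.057] [-0.026 -0.001 -0.055]
-0.03 [0.4901 0.0581 0.0977] [-0.1032  0.      0.0534] [-0.007 -0.    -0.017]
```

```bash
python3 -m creep '[{"jaw":1,"tx":0.1,"ty":0.05,"tz":0.2,"ax":0,"ay":0,"az":0},{"jaw":1,"tx":0.2,"ty":0.1,"tz":0.1,"ax":0,"ay":0,"az":0},{"jaw":1,"tx":0.22,"ty":0.11,"tz":0,"ax":0,"ay":0,"az":0},{"jaw":1,"tx":0.22,"ty":0.11,"tz":0,"ax":0,"ay":0,"az":0},{"jaw":1,"tx":0.22,"ty":0.11,"tz":0,"ax":0,"ay":0,"az":0},{"jaw":1,"tx":0.22,"ty":0.11,"tz":0,"ax":0,"ay":0,"az":0},{"jaw":1,"tx":0.05,"ty":0.04,"tz":0,"ax":0,"ay":0,"az":0},{"jaw":1,"tx":0,"ty":0,"tz":0,"ax":0,"ay":0,"az":0},{"jaw":1,"tx":0,"ty":0,"tz":0,"ax":0,"ay":0,"az":0}]'
python3 - <<'E'
from h import *
st(); to([.66,.065,.165])
p,d,m=snap('scene','s13'); crop(p,200,90,400,280,3,'s13')
E
```

```text
time: 19.2
tool_pos: [0.6686, 0.0642, 0.3112]
ee_rot: [-1.548, -0.002, 1.62]
force: [0.6, -0.7, 1.2]
gripper_width: -0.0001
t 19.2 tcp [0.6686 0.0642 0.3112] tray [ 0.0018 -0.0024  0.3111] fing in tray [ 0.283  0.002 -0.959] jaw in tray [-0.002  1.     0.002] F tray [ 0.12 -0.68  1.32] w -0.0001
units [-0.043  0.004 -0.731] mm [  -8.6    0.8 -146.2]
```

View pics/s13.png

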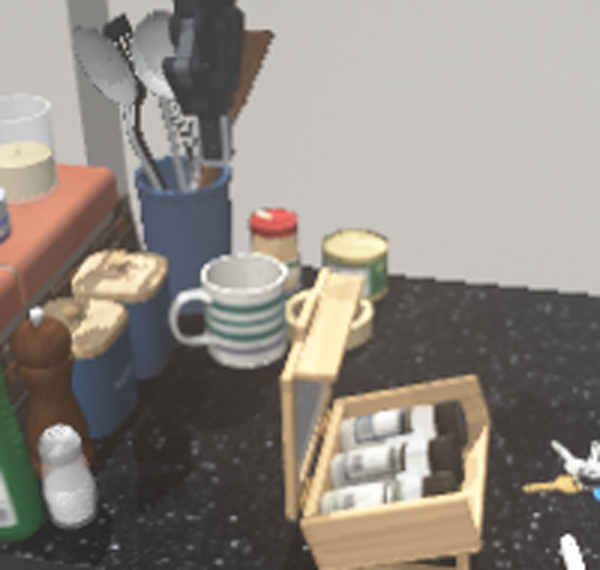

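```bash
python3 -m creep '[{"jaw":1,"tx":0,"ty":0,"tz":-0.24,"ax":0,"ay":0,"az":0},{"jaw":1,"tx":0,"ty":0,"tz":-0.24,"ax":0,"ay":0,"az":0},{"jaw":1,"tx":-0.04,"ty":0,"tz":-0.23,"ax":0,"ay":0,"az":0},{"jaw":1,"tx":0,"ty":0,"tz":0,"ax":0,"ay":0,"az":0},{"jaw":1,"tx":0,"ty":0,"tz":0,"ax":0,"ay":0,"az":0}]'
python3 - <<'E'
from h import *
st(); to([.631,.0648,.168]); to([.6144,.064,.1715])
p,d,m=snap('scene','s14'); crop(p,260,130,380,270,4,'s14')
E
```

```text
time: 19.75
tool_pos: [0.6615, 0.0637, 0.1714]
ee_rot: [-1.551, -0.003, 1.619]
force: [0.6, 0.4, 0.6]
gripper_width: 0.0003
t 19.75 tcp [0.6615 0.0637 0.1714] tray [ 0.0376 -0.0026  0.1758] fing in tray [ 0.286  0.003 -0.958] jaw in tray [-0.001  1.     0.003] F tray [0.42 0.37 0.78] w 0.0003
units [-0.152  0.006 -0.017] mm [-30.5   1.1  -3.4]
units [-0.235  0.002  0.001] mm [-47.1   0.3   0.1]
```

View pics/s14.png

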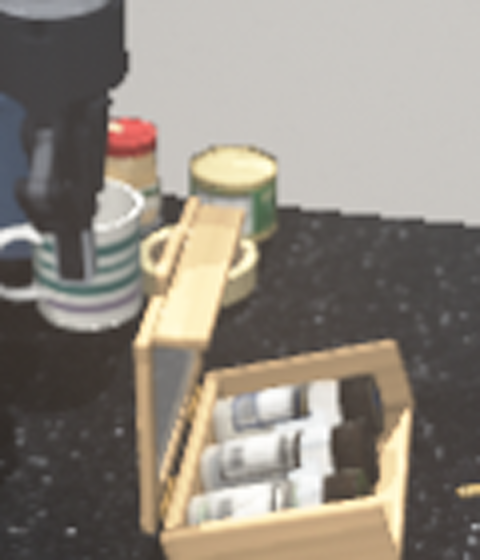

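The fingers are behind the lid. Now I'll push it over along the arc.

```bash
python3 -m creep '[{"jaw":1,"tx":-0.059,"ty":0,"tz":0,"ax":0,"ay":0,"az":0},{"jaw":1,"tx":-0.059,"ty":0,"tz":0,"ax":0,"ay":0,"az":0},{"jaw":1,"tx":-0.059,"ty":0,"tz":0,"ax":0,"ay":0,"az":0},{"jaw":1,"tx":-0.059,"ty":0,"tz":0,"ax":0,"ay":0,"az":0},{"jaw":1,"tx":-0.05,"ty":-0.002,"tz":0.003,"ax":0,"ay":0,"az":0},{"jaw":1,"tx":-0.047,"ty":-0.003,"tz":0.002,"ax":0,"ay":0,"az":0},{"jaw":1,"tx":-0.045,"ty":-0.002,"tz":-0.005,"ax":0,"ay":0,"az":0},{"jaw":1,"tx":-0.045,"ty":-0.002,"tz":-0.005,"ax":0,"ay":0,"az":0},{"jaw":1,"tx":0,"ty":0,"tz":0,"ax":0,"ay":0,"az":0}]'
python3 - <<'E'
from h import *
st(); to([.5595,.0614,.1659])
p,d,m=snap('scene','s15'); crop(p,260,130,380,270,4,'s15')
E
```

```text
time: 20.7
tool_pos: [0.5752, 0.0627, 0.1684]
ee_rot: [-1.547, -0.003, 1.62]
force: [0.5, -0.0, -0.2]
gripper_width: -0.0
t 20.7 tcp [0.5752 0.0627 0.1684] tray [-0.0436  0.0005  0.1467] fing in tray [ 0.282  0.003 -0.959] jaw in tray [-0.002  1.     0.003] F tray [ 0.52 -0.07 -0.09] w -0.0
units [-0.079 -0.006 -0.013] mm [-15.7  -1.3  -2.5]
```

View pics/s15.png

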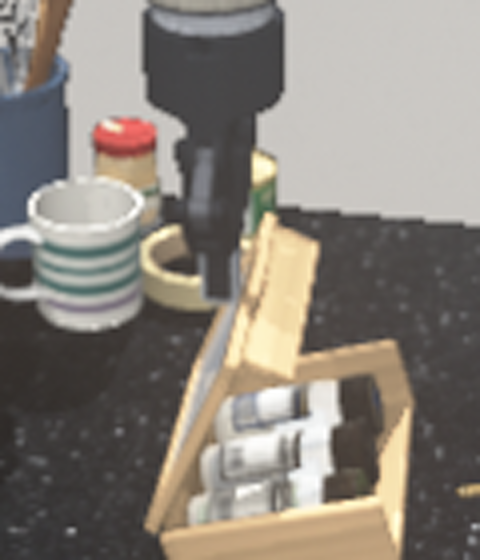

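The lid is following the fingers, at about 0.9 rad now. Continuing.

```bash
python3 -m creep '[{"jaw":1,"tx":-0.079,"ty":-0.005,"tz":-0.015,"ax":0,"ay":0,"az":0},{"jaw":1,"tx":-0.083,"ty":-0.004,"tz":-0.037,"ax":0,"ay":0,"az":0},{"jaw":1,"tx":-0.076,"ty":-0.004,"tz":-0.05,"ax":0,"ay":0,"az":0},{"jaw":1,"tx":-0.067,"ty":-0.003,"tz":-0.061,"ax":0,"ay":0,"az":0},{"jaw":1,"tx":0,"ty":0,"tz":0,"ax":0,"ay":0,"az":0}]'
python3 - <<'E'
from h import *
st(); to([.5029,.0587,.1223])
p,d,m=snap('scene','s16'); crop(p,260,130,380,270,4,'s16')
E
```

```text
time: 21.25
tool_pos: [0.5135, 0.0592, 0.1348]
ee_rot: [-1.545, -0.003, 1.62]
force: [1.1, -0.3, -0.0]
gripper_width: -0.0
t 21.25 tcp [0.5135 0.0592 0.1348] tray [-0.0922  0.      0.0958] fing in tray [ 0.28   0.003 -0.96 ] jaw in tray [-0.002  1.     0.002] F tray [ 1.03 -0.38  0.3 ] w -0.0
units [-0.053 -0.003 -0.062] mm [-10.6  -0.5 -12.5]
```

View pics/s16.png

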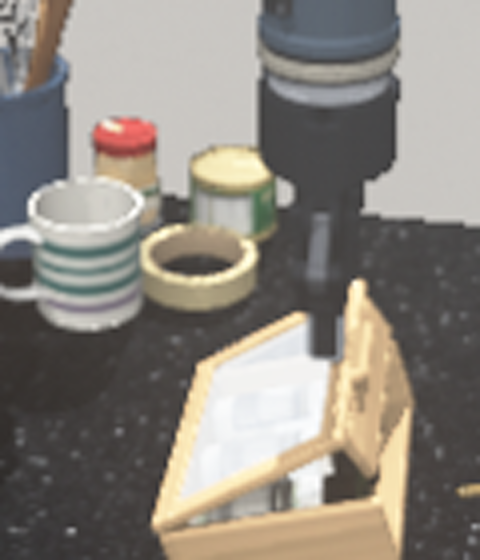

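```bash
python3 -m creep '[{"jaw":1,"tx":-0.053,"ty":-0.003,"tz":-0.064,"ax":0,"ay":0,"az":0},{"jaw":1,"tx":-0.032,"ty":-0.002,"tz":-0.052,"ax":0,"ay":0,"az":0},{"jaw":1,"tx":-0.026,"ty":-0.001,"tz":-0.05,"ax":0,"ay":0,"az":0},{"jaw":1,"tx":0,"ty":0,"tz":0,"ax":0,"ay":0,"az":0}]'
python3 - <<'E'
from h import *
st()
p,d,m=snap('scene','s17'); crop(p,260,130,380,270,4,'s17')
E
```

```text
time: 21.7
tool_pos: [0.4924, 0.0581, 0.1017]
ee_rot: [-1.546, -0.002, 1.62]
force: [0.4, -0.3, -0.1]
gripper_width: 0.0002
t 21.7 tcp [0.4924 0.0581 0.1017] tray [-1.022e-01 -1.000e-04  5.790e-02] fing in tray [ 0.281  0.002 -0.96 ] jaw in tray [-0.001  1.     0.002] F tray [ 0.4  -0.31 -0.02] w 0.0002
```

View pics/s17.png

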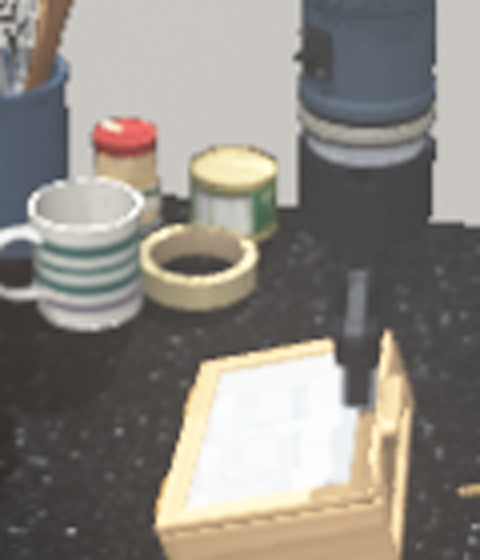

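Nearly shut, with no end force yet. Press on in small steps.

```bash
python3 -m creep '[{"jaw":1,"tx":-0.004,"ty":0,"tz":-0.012,"ax":0,"ay":0,"az":0},{"jaw":1,"tx":0,"ty":0,"tz":0,"ax":0,"ay":0,"az":0}]'
python3 -c "
from h import *
st()"
python3 -m creep '[{"jaw":1,"tx":-0.004,"ty":0,"tz":-0.012,"ax":0,"ay":0,"az":0},{"jaw":1,"tx":0,"ty":0,"tz":0,"ax":0,"ay":0,"az":0}]'
python3 -c "
from h import *
st()"
python3 -m creep '[{"jaw":1,"tx":0,"ty":0,"tz":-0.012,"ax":0,"ay":0,"az":0},{"jaw":1,"tx":0,"ty":0,"tz":0,"ax":0,"ay":0,"az":0}]'
python3 -c "
from h import *
st()"
```

```text
time: 21.95
tool_pos: [0.4933, 0.0582, 0.1006]
ee_rot: [-1.55, -0.003, 1.62]
force: [-0.1, -0.1, 0.4]
gripper_width: 0.0002
t 21.95 tcp [0.4933 0.0582 0.1006] tray [-0.101  -0.      0.0571] fing in tray [ 0.285  0.003 -0.959] jaw in tray [-0.002  1.     0.003] F tray [-0.19 -0.13  0.36] w 0.0002
time: 22.15
tool_pos: [0.4933, 0.0582, 0.0995]
ee_rot: [-1.551, -0.004, 1.619]
force: [-1.7, -0.7, 9.4]
gripper_width: -0.0002
t 22.15 tcp [0.4933 0.0582 0.0995] tray [-0.1007  0.      0.056 ] fing in tray [ 0.286  0.004 -0.958] jaw in tray [-0.002  1.     0.003] F tray [-4.48 -0.65  8.41] w -0.0002
time: 22.35
tool_pos: [0.4933, 0.0582, 0.0989]
ee_rot: [-1.551, -0.005, 1.619]
force: [-5.8, -0.6, 27.5]
gripper_width: 0.0001
t 22.35 tcp [0.4933 0.0582 0.0989] tray [-0.1005 -0.      0.0555] fing in tray [ 0.286  0.005 -0.958] jaw in tray [-0.002  1.     0.005] F tray [-13.96  -0.32  24.43] w 0.0001
```

It stops hard at lid height (tray z 0.0555 against the 0.054 expected for the top face). Retreat and verify.

```bash
python3 -m creep '[{"jaw":1,"tx":0,"ty":0,"tz":0.1,"ax":0,"ay":0,"az":0},{"jaw":1,"tx":0,"ty":0,"tz":0.24,"ax":0,"ay":0,"az":0},{"jaw":1,"tx":0,"ty":0,"tz":0.24,"ax":0,"ay":0,"az":0},{"jaw":1,"tx":0,"ty":0,"tz":0.24,"ax":0,"ay":0,"az":0},{"jaw":1,"tx":0,"ty":-0.24,"tz":0.05,"ax":0,"ay":0,"az":0},{"jaw":1,"tx":0,"ty":-0.24,"tz":0,"ax":0,"ay":0,"az":0},{"jaw":1,"tx":0,"ty":-0.24,"tz":0,"ax":0,"ay":0,"az":0},{"jaw":1,"tx":0,"ty":-0.24,"tz":0,"ax":0,"ay":0,"az":0},{"jaw":1,"tx":0,"ty":0,"tz":0,"ax":0,"ay":0,"az":0},{"jaw":1,"tx":0,"ty":0,"tz":0,"ax":0,"ay":0,"az":0}]'
python3 - <<'E'
from h import *
st()
p,d,m=snap('top','t18'); crop(p,200,120,400,300,4,'t18')
uv=[(u,v) for u in (238,250,262,274) for v in range(204,252,4)]
Q=tr(pts(m,d,uv)); 
for a,q in zip(uv,Q): print(a,q.round(4)) if a[0] in (238,262) else 0
hsv=cv2.cvtColor(p,cv2.COLOR_RGB2HSV); vv,uu=np.mgrid[195:260,215:295]; uv=np.c_[uu.ravel(),vv.ravel()]; Q=tr(pts(m,d,uv)); H=hsv[uv[:,1],uv[:,0]]
k=(H[:,1]>50)&(H[:,0]>10)&(H[:,0]<28)&(Q[:,2]>.03)&(Q[:,0]<.01)&(Q[:,0]>-.122)&(abs(Q[:,1])<.08); print(k.sum(),np.polyfit(Q[k,0],Q[k,2],1),np.median(Q[k,2]))
p0,d0,_=load('pics/top0.npz'); print('depth diff keys/others',[ (b,float(np.abs(cv2.absdiff(p,p0)[b[1]:b[3],b[0]:b[2]]).mean().round(1))) for b in ((205,268,255,292),(262,258,305,300),(335,172,372,208),(372,178,402,208),(320,140,356,182),(368,148,398,178),(233,130,255,150))])
p,d,m=snap('scene','s18'); crop(p,200,130,420,300,3.6,'s18')
E
```

```text
time: 23.35
tool_pos: [0.4918, -0.135, 0.2698]
ee_rot: [-1.55, -0.003, 1.616]
force: [-0.7, 0.4, 0.8]
gripper_width: -0.0002
t 23.35 tcp [ 0.4918 -0.135   0.2698] tray [-0.1629 -0.1929  0.2149] fing in tray [ 0.285  0.003 -0.959] jaw in tray [0.001 1.    0.004] F tray [-0.94  0.41  0.57] w -0.0002
(238, 204) [0.0136 0.0548 0.0556]
(238, 208) [0.0001 0.0537 0.0576]
(238, 212) [-0.0102  0.0542  0.052 ]
(238, 216) [-0.0233  0.0532  0.0536]
(238, 220) [-0.0355  0.0526  0.0532]
(238, 224) [-0.0477  0.0519  0.053 ]
(238, 228) [-0.0597  0.0514  0.0525]
(238, 232) [-0.0711  0.0512  0.0505]
(238, 236) [-0.0829  0.0506  0.05  ]
(238, 240) [-0.0956  0.0494  0.0529]
(238, 244) [-0.1082  0.0482  0.0557]
(238, 248) [-0.1149  0.0513  0.0383]
(262, 204) [ 0.0135 -0.0153  0.0514]
(262, 208) [-0.0009 -0.0163  0.0556]
(262, 212) [-0.0125 -0.0163  0.0532]
(262, 216) [-0.0248 -0.0166  0.0528]
(262, 220) [-0.0377 -0.0173  0.0544]
(262, 224) [-0.0486 -0.0171  0.0508]
(262, 228) [-0.0613 -0.0177  0.0522]
(262, 232) [-0.0735 -0.0181  0.0528]
(262, 236) [-0.0854 -0.0184  0.0527]
(262, 240) [-0.097  -0.0187  0.052 ]
(262, 244) [-0.1083 -0.0188  0.0507]
(262, 248) [-0.1204 -0.0194  0.0523]
242 [0.21731753 0.07505587] 0.05366694400306824
depth diff keys/others [((205, 268, 255, 292), 2.7), ((262, 258, 305, 300), 22.5), ((335, 172, 372, 208), 8.0), ((372, 178, 402, 208), 5.4), ((320, 140, 356, 182), 4.9), ((368, 148, 398, 178), 6.6), ((233, 130, 255, 150), 3.8)]
```

View pics/t18.png

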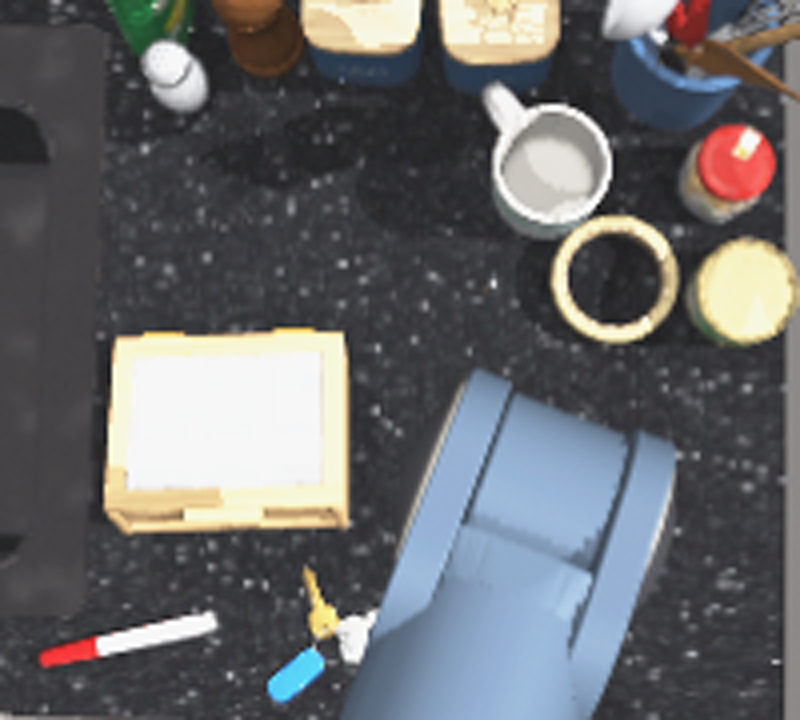

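View pics/s18.png

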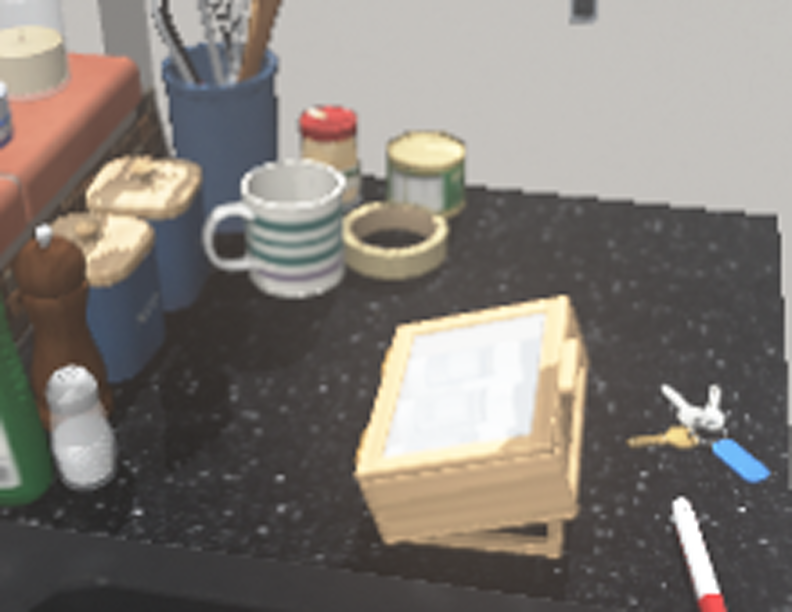

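The lid top is flat and parallel to the floor: tray z is about 0.053 from x = 0 to -0.11 (0.054 expected). Nothing else has moved and the arm is clear, so I'm handing in.

```bash
python3 -c "
from workcell import *
print(state()['qd'].round(3)); print(hand_in())"
```

```text
[-0.014 -0.002 -0.007  0.001  0.002 -0.001 -0.   ]
the job is handed in; nothing more can be done
None
```

The job is done and handed in at about 23.5 s of the 72 s limit, with no verdict reported. I pushed the two stuck jars home, laid the loose jar in the middle lane with its cap up-slope and pushed it home. I then folded the lid shut from behind, pressing until it stopped.

**Last checks**
- **Jars:** all three stopped hard at the same fingertip depth (tray x -0.1112 to -0.1116), and the top view taken before closing the lid showed their caps in line.
- **Lid:** the sampled lid points lie at about 0.053 m tray height along its length, against 0.054 m expected, which fits fully shut.
- **Other things:** nothing shows as moved in the last pictures. The arm hid part of the keys in the top view, but the scene view shows them in place.
- **Robot:** the arm was clear of everything and almost still when I handed in.

**Disagreements**
- **Lid slope fit:** an automatic slope fit over all wood pixels gave 0.22 rad. I set it aside because I think it picked up the lower front-rail pixels; the sampled points on the lid's top face are flat.
- **Contact depth:** the fingertips met the stop about 4.5 mm deeper than I expected from the 22 mm pad width. It was the same for all three jars, so I put it down to narrower fingertips or a small origin offset, but did not check further.

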